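# Lock the sedative vial away in the drug safe

### The job

Stand the pink-capped vial upright in the open drawer of the drug safe and push the drawer fully shut so that the vial stays standing. Then slide the bolt fully home through the brass keeper and throw its black-knobbed handle all the way down into the notch marked red. Leave all the other things where they stand.

Things in the scene. Friction and masses are not known exactly. Their poses are not given: they have to be found in the camera images.
- drug_safe: Fixed grey-blue drug safe, 240 mm wide (y), 200 deep (x), 262 tall. Origin: middle of the foot of its front, on the worktop; x points into the safe, away from the robot, y to the robot's left, z up. The bottom 86 mm house the drawer; above stand a sloping fascia with the bolt, an upright riser at x = 100 mm, and a canopy.
- canopy_edge (a point): Middle of the lower front edge of the safe's 12 mm thick canopy, at x = -3, z = 250 mm of the safe, over its full width. It overhangs the bolt: reach the bolt with the tool tilted about 45 degrees from vertical (pointing forward and down). The last of the drawer's way needs a tilted tool too.
- fascia_foot (a point): Middle of the foot of the dark sloping fascia, at x = 0, z = 83 mm of the safe. This point's x axis runs up the 45 degree slope, y is the safe's y, z is the outward normal (in the safe's frame (-0.707, 0, 0.707)). The fascia is 139 mm long up the slope.
- drawer (a joint): Opening of the drawer, m: 0 shut (stop), up to 0.125 out; it slides along the safe's -x. Rubs with about 2 N, stays where left.
- drawer_in (a point): Middle of the top face of the drawer's floor; axes as the safe's; moves with the drawer. Inside: 128 mm in x (front wall at -64, back wall at +64; the rear part lies under the safe), 200 mm in y; side walls reach 50 mm above this point, the front panel 64 mm. Shut, it is 67 mm from floor to ceiling.
- drawer_face (a point): Middle of the outer face of the drawer's flat dark front panel (236 mm wide, 7 to 77 mm above the worktop); push here along the safe's +x. It stands at x = -12 mm of the safe when shut.
- keeper (a point): Centre of the 17 mm square hole in the brass keeper (18 mm wide along y) on a bracket of the drawer's front, 61 mm left of the safe's middle. It rides with the drawer and lines up with the bolt only when the drawer is shut (within about 3 mm); otherwise the bolt strikes it.
- bolt (a joint): Travel of the steel bolt (rod of 10 mm diameter, parallel to the safe's y), m: grows as it slides to the safe's +y; 0 drawn back, 0.042 fully home (stop), its tip then 7 mm beyond the keeper. Rubs with about 3 N and stays where left.
- bolt_tip (a point): Tip of the bolt, on its axis. In the frame of fascia_foot the axis lies 45 mm up the slope and 16 mm off it.
- bolt_handle (a joint): Angle of the handle about the bolt's axis, rad: 0 straight out of the fascia, positive forward and down towards the slope's foot; range -0.2 to 1.2 (1.2 = down in the notch, stop). About 0.7 N at the knob turns it; it stays. The gate rail stops it at about 0.3, except at the notch, which it meets only when the bolt is at 0.038 or more.
- notch (a point): Top of the notch beside the red block in the gate rail: 16 mm wide along y (the handle's stalk is 8 mm thick), 12 mm left of the safe's middle. The rail stands 33 mm off the fascia, 10 to 18 mm down the slope from the bolt's axis, from 48 mm right to 34 mm left of the middle.
- knob (a point): Centre of the black ball knob, 18 mm diameter, at the end of the handle, 50 mm from the bolt's axis; carried along the safe's y by the bolt (30 mm right of the safe's middle at bolt 0, 12 mm left of it when home). At least 25 mm free on both sides of it along y.
- vial_a: The vial to lock away: clear glass vial with a pink band and a PINK cap, 25 mm diameter, 52 mm tall, upright on the mat. Origin: middle of its foot; z up the vial. About 22 to 40 g.
- mat: Fixed blue mat, 170 x 190 x 3 mm, carrying three vials; origin in the middle of its underside.
- vial_b: Bystander, loose, leave alone: clear glass vial with a blue band and a grey cap, 25 mm diameter, 50 mm tall. Origin: middle of its underside.
- vial_c: Bystander, loose, leave alone: brown vial with a green band and a blue cap, 32 mm diameter, 62 mm tall. Origin: middle of its underside.
- sample_cup_0: Bystander, loose, leave alone: sample cup with a red lid, 60 mm diameter, 64 mm tall, close to the right side of the open drawer. Origin: middle of its underside.
- amber_bottle: Bystander, loose, leave alone: brown bottle with a white cap, 45 mm diameter, 93 mm tall, close to the left side of the open drawer. Origin: middle of its underside.
- syringe_2: Bystander, loose, leave alone: syringe with black needle cap, 152 mm long, lying. Origin: middle of its underside.
- marker_green: Bystander, loose, leave alone: black marker with a green cap, 137 mm long, lying on the left. Origin: middle of its underside.
- carton_needles: Bystander, loose, leave alone: white and orange carton, 60 x 105 x 45 mm, to the left. Origin: middle of its underside.

How it is judged:
On the way, in this order (a step that is already met when the one before it is completed fails the run):
1. the pink-capped vial stands upright, let go, on the floor of the still open drawer (x of vial_a in the frame of drawer_in between -0.055 and 0.055 m and y of vial_a in the frame of drawer_in between -0.092 and 0.092 m and z of vial_a in the frame of drawer_in between -0.006 and 0.01 m and angle between vial_a's own z axis and vertical below 0.2 rad and value of joint drawer above 0.05 m and contact force between the fingers and vial_a below 0.1 N), for 0.2 s.
2. the drawer is fully shut with the vial standing inside (x of vial_a in the frame of drawer_in between -0.055 and 0.055 m and y of vial_a in the frame of drawer_in between -0.092 and 0.092 m and z of vial_a in the frame of drawer_in between -0.006 and 0.01 m and angle between vial_a's own z axis and vertical below 0.2 rad and value of joint drawer below 0.004 m), for 0.2 s.
3. the bolt is fully home through the keeper, drawer still shut (value of joint drawer below 0.004 m and value of joint bolt above 0.0375 m), for 0.05 s.
4. the bolt's handle is thrown down into the red-marked notch (all of step 3 and value of joint bolt_handle above 1.05 rad), for 0.2 s.
At the end, for the whole second after the job is handed in: The pink-capped vial stands upright (within 0.2 rad) at rest on the drawer's floor; the drawer is shut to within 4 mm; the bolt stands at 37.5 mm or more of its 42 mm; its handle is down at 1.05 rad or more of 1.2; every bystander is within 30 mm of its start (all of step 4 and x of vial_a in the frame of drawer_in between -0.055 and 0.055 m and y of vial_a in the frame of drawer_in between -0.092 and 0.092 m and z of vial_a in the frame of drawer_in between -0.006 and 0.01 m and angle between vial_a's own z axis and vertical below 0.2 rad and linear speed of vial_a below 0.02 m/s and distance of each of vial_b, vial_c, sample_cup_0, amber_bottle, syringe_2, marker_green, carton_needles from where it was at the start of the episode below 0.03 m); the robot touches nothing.
It fails at once if a bystander is pushed more than 30 mm from its place, or knocked over (distance of any of vial_b, vial_c, sample_cup_0, amber_bottle, syringe_2, marker_green, carton_needles from where it was at the start of the episode above 0.03 m or angle between any of vial_b, vial_c, sample_cup_0, amber_bottle's own z axis and vertical above 0.5 rad).
It also fails if it takes over 72 s, if anything falls off the work surface, if the arm or the gripper's body presses on something with over 40 N, if the wrist force passes 120 N, or if a joint passes its speed limit or range.

### The arm

A 6-joint arm with a two-finger parallel gripper is mounted at the origin on a cart in front of the work surface, level with it; the furniture and walls round the work are solid. World frame = base frame: x ahead of the robot, y to its left, z up, the work surface at z = 0. Lengths are in m, angles in rad, forces in N, time in s.
With the tool pointing down it reaches from about 0.3 to 0.85 m from the base axis. Payload 5.4 kg.
Tool frame: the origin (TCP) lies midway between the tips of the shut fingers; the grasp point (between the pads) lies 19 mm behind it; z points along the fingers, y is the line along which they close (so a half turn about z gives the same grasp; the last joint's range is limited). The gripper opens to 85 mm and grips with 20 to 120 N. Pads are 22 mm wide; open, the fingers measure 114 mm over their backs; the gripper's body (76 mm by 85 mm) begins 54 mm behind the grasp point. The pads swing forward as they close: fully open they stand 13 mm farther back than shut.
Start: joints at [1.113, 0.158, 1.597, -0, 1.386, -0.21], TCP at [0.141, 0.557, 0.231] pointing down, gripper open.
Joint ranges: [-2.91, 2.91], [-0.94, 2.29], [0.18, 2.7], [-1.29, 4.43], [0.17, 2.64], [-3, 3]. Speed limits (rad/s): [2.57, 2.57, 3.14, 3.14, 3.14, 3.14].

### API

Orientations are given as a 3x3 rotation matrix whose columns are the frame's x, y, z axes.
In Python, from rig import status, eyes, job gives the robot as it stands. The module is installed in compiled form; this text tells all that it offers.
- The arm moves only by the shell command python3 -m inch 'ROWS'. ROWS is JSON, a list of rows, each an object of numbers: "x", "y", "z": the shift along the tool's x, y, z in mm; "ax", "ay", "az": the turn, a rotation vector about the tool's x, y, z in degrees; "fingers": the opening, from 0 (shut) to 1 (fully open). In form: [{"x": .., "y": .., "z": .., "ax": .., "ay": .., "az": .., "fingers": ..}, ...]. A call has 1 to 10 rows; each row shifts and turns the commanded pose from where the row before left it, along the tool's axes as they then stand; what a row does not reach is not made up. A row lasts 1/10 s, in which the tool goes at most 50 mm and 8.59 degrees, less where a joint would pass 70% of its speed; a pose out of reach is approached as far as the arm can. A call is refused whole if a number of a shift passes 50 or a number of a turn 8.59, either way. A call with a gripper value outside its range is refused whole. The fingers move at their own pace and stop on an object; the grip force is fixed at half the most. Time passes only in rows, so rows that do not move let the fingers close. It gives the time, the measured TCP pose, the force, the opening and the grip force at its end, in the units of the state.
- status.read_state(): the state, without advancing time (a new reading comes with each control period).
- eyes.snapshot(name): name is "scene" or "top" or "wrist"; returns a dict with "image" (480x640x3 uint8, red, green, blue), "range_z" (480x640 float32, m along the optical axis (not along the pixel's ray), 0 where there is no reading), "mtx" (3x3 intrinsics, pixels), "extrinsics" (4x4, takes a point from world to camera coordinates). Camera axes: x right, y down, z forward; pixel columns grow to the right and rows downward; lengths in m; the calibration is good to about 2 mm. A picture is of the moment at which its call begins.
- job.sign_off(): hands the job in; it is judged then, once.
The state is a dict: "time": time; "joints": joint angles; "joint_vel": joint speeds; "effort": joint torques, N m; "position": TCP position; "tool_rot": TCP orientation; "wrist_force": force on the tool from outside, world axes, zero at the start; "ft_torque": the same for the moment, N m; "gripper_width": opening from 0.0 (shut) to 1.0 (fully open); "grip_force": force on a finger pad.
Only numpy, scipy, OpenCV 4.12 (cv2) and the standard library are available. Lean on these libraries where they do the work, as an engineer would, in place of code of your own. Each camera call takes 0.05 s, during which the arm holds its last target. There are 200 camera calls.

## Working session

There is one attempt and no reset: what is moved stays moved. The work goes in short steps, Python scripts to look and compute and a shell command to move; the robot and the scene stay as the last step left them, time stands still between calls to the robot, and variables do not carry over. Pictures are saved under pics/ and viewed, at most 10 in all, crops included, and the job is handed in when it is done.

```bash
mkdir -p pics
cat > h.py <<'E'
import numpy as np,cv2
from rig import status,eyes
def snap(n,f=None):
    s=eyes.snapshot(n)
    if f: cv2.imwrite('pics/'+f,s['image'][:,:,::-1])
    np.savez('/tmp/'+n+'.npz',**s); return s
def cloud(s):
    K=s['mtx'];E=s['extrinsics'];z=s['range_z'].astype(float)
    v,u=np.mgrid[:480,:640]
    p=np.stack([(u-K[0,2])/K[0,0]*z,(v-K[1,2])/K[1,1]*z,z],-1)
    w=(p-E[:3,3])@E[:3,:3]; w[z==0]=np.nan; return w
def proj(s,p):
    c=s['extrinsics'][:3,:3]@np.array(p)+s['extrinsics'][:3,3]; q=s['mtx']@c; return q[:2]/q[2]
E
python3 - <<'E'
from h import *
a=snap('scene','scene.png');b=snap('top','top.png')
print(status.read_state())
for s in(a,b):print(s['mtx'].round(1).tolist(),s['extrinsics'].round(3).tolist())
E
```

```text
{'time': 0.1, 'joints': array([ 1.11292111e+00,  1.58985397e-01,  1.59812989e+00, -1.26887194e-05,
        1.38617619e+00, -2.10100571e-01]), 'joint_vel': array([ 0.00131406, -0.00090395, -0.002343  , -0.0006031 , -0.00114354,
        0.00089895]), 'effort': array([-9.22887157e-04, -3.96991324e+01, -3.32338142e+01, -3.40413153e-04,
        4.20944634e-03,  1.73809809e-05]), 'position': array([0.14079596, 0.55693493, 0.23040389]), 'tool_rot': array([[-9.69461031e-01,  2.45244292e-01, -7.39764950e-04],
       [ 2.45245169e-01,  9.69459885e-01, -1.52934748e-03],
       [ 3.42108703e-04, -1.66406656e-03, -9.99998557e-01]]), 'wrist_force': array([ 0.4581829 ,  0.67460068, -0.89636942]), 'ft_torque': array([ 0.04109027, -0.01203872, -0.06103991]), 'grip_force': 0.0, 'gripper_width': 1.0020187491316124}
[[456.4, 0.0, 321.6], [0.0, 456.4, 237.1], [0.0, 0.0, 1.0]] [[0.423, -0.906, -0.016, -0.217], [-0.713, -0.322, -0.623, 0.53], [0.559, 0.275, -0.782, 1.089], [0.0, 0.0, 0.0, 1.0]]
[[602.0, 0.0, 321.8], [0.0, 602.0, 244.2], [0.0, 0.0, 1.0]] [[-0.023, -1.0, 0.013, 0.039], [-0.985, 0.021, -0.174, 0.575], [0.174, -0.017, -0.985, 1.526], [0.0, 0.0, 0.0, 1.0]]
```

View pics/scene.png

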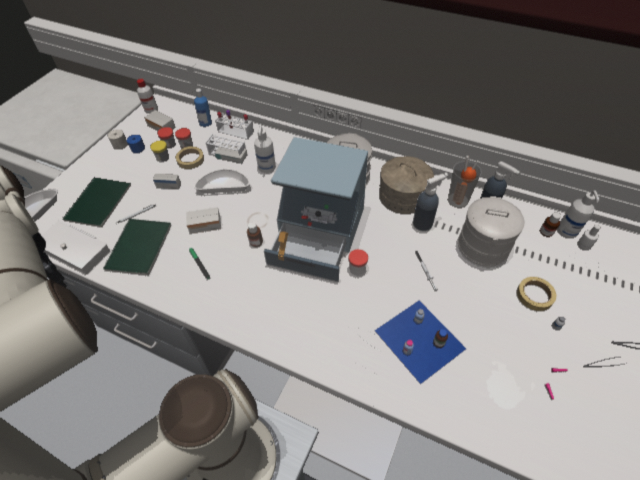

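View pics/top.png

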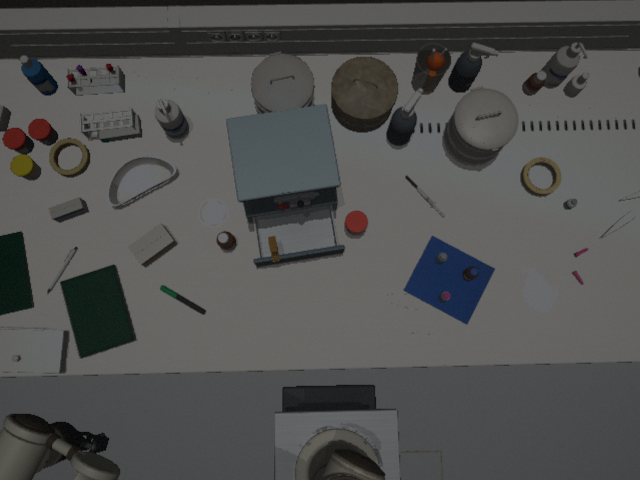

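The scene view shows the pink vial at about (409,345), in the top view at (446,296). The safe's canopy spans (228..338,107..197) in the top view, with the drawer out below it. Next I measure these.

```bash
cat > m.py <<'E'
from h import *
for n in('top','scene'):
    s=dict(np.load('/tmp/'+n+'.npz'));w=cloud(s)
    # canopy top
    m=(abs(w[...,2]-.262)<.006)
    k,l,st,ct=cv2.connectedComponentsWithStats(m.astype(np.uint8))
    i=1+np.argmax(st[1:,4]);P=w[l==i]
    r=cv2.minAreaRect((P[:,:2]*1000).astype(np.float32))
    print(n,'canopy',r,P[:,2].mean(),cv2.boxPoints(r).round().tolist())
    # pink cap
    im=s['image'].astype(int);R,G,B=im[...,0],im[...,1],im[...,2]
    m=(R-G>60)&(B-G>25)&(w[...,2]<.2)
    k,l,st,ct=cv2.connectedComponentsWithStats(m.astype(np.uint8))
    for i in range(1,k):
        if st[i,4]>8: print('pink',ct[i].round(1),st[i,4],np.nanmedian(w[l==i],0).round(4),np.nanmax(w[l==i][:,2]))
    # objects on the mat/drawer points
    m=(w[...,2]>.066)&(w[...,2]<.082)
    k,l,st,ct=cv2.connectedComponentsWithStats(m.astype(np.uint8))
    for i in range(1,k):
        if st[i,4]>60: 
            r=cv2.minAreaRect((w[l==i][:,:2]*1000).astype(np.float32));print('z.074',ct[i].round(),st[i,4],np.round(r[0]),np.round(r[1]),round(r[2],1))
    # vial-like on mat: points 0.03..0.066 near mat
    m=(w[...,2]>.03)&(w[...,2]<.08)&(w[...,1]<-.1)&(w[...,0]<.6)
    k,l,st,ct=cv2.connectedComponentsWithStats(m.astype(np.uint8))
    for i in range(1,k):
        if st[i,4]>20: print('obj',ct[i].round(),st[i,4],np.median(w[l==i],0).round(3),w[l==i][:,2].max().round(3))
E
python3 m.py
```

```text
top canopy ((758.42919921875, 116.78910064697266), (205.0320281982422, 239.86639404296875), 8.072521209716797) 0.26193053986530807 [[640.0, 221.0], [674.0, -16.0], [877.0, 12.0], [843.0, 250.0]]
pink [446.5 295. ] 16 [ 0.4353 -0.2922  0.0553] 0.0630911360554962
z.074 [554.  72.] 87 [1038. -621.] [64. 30.] 48.4
z.074 [461.  79.] 77 [1026. -363.] [68. 31.] 53.8
z.074 [41. 80.] 73 [1036.  774.] [26. 52.] 34.5
z.074 [425.  83.] 61 [1014. -266.] [72. 25.] 72.4
z.074 [358. 120.] 96 [916. -79.] [140.  39.] 76.5
z.074 [176. 126.] 63 [905. 409.] [27. 64.] 38.5
z.074 [ 38. 128.] 112 [901. 775.] [43. 57.] 39.7
z.074 [464. 148.] 149 [ 830. -364.] [141.  44.] 53.7
z.074 [ 21. 165.] 76 [800. 811.] [50. 32.] 50.1
z.074 [360. 225.] 70 [621. -74.] [24. 55.] 46.3
z.074 [299. 254.] 431 [545.  87.] [ 16. 234.] 7.9
z.074 [325. 455.] 66 [48. 30.] [ 25. 104.] 31.3
obj [442. 257.] 76 [ 0.535 -0.287  0.043] 0.059
obj [471. 273.] 138 [ 0.492 -0.358  0.054] 0.072
obj [445. 296.] 79 [ 0.433 -0.288  0.046] 0.063
scene canopy ((759.7728881835938, 115.2848129272461), (208.56948852539062, 240.24024963378906), 8.154056549072266) 0.26179477700529946 [[640.0, 219.0], [674.0, -18.0], [880.0, 11.0], [846.0, 249.0]]
pink [409.4 342.3] 27 [ 0.437  -0.2935  0.0553] 0.06011748121387956
pink [558.3 369.5] 36 [ 0.5488 -0.6703  0.0108] 0.018273810178620373
pink [549.4 390.2] 48 [ 0.4824 -0.6584  0.0103] 0.015576644371312308
z.074 [19. 63.] 175 [ 999. 1740.] [231.  32.] 0.7
z.074 [397. 197.] 130 [917. -83.] [141.  41.] 79.0
z.074 [460. 193.] 78 [1016. -277.] [38. 78.] 4.5
z.074 [424. 215.] 70 [ 876. -198.] [40. 67.] 10.6
z.074 [573. 222.] 97 [1038. -633.] [66. 36.] 76.1
z.074 [483. 247.] 197 [ 832. -397.] [158.  70.] 86.0
z.074 [301. 260.] 388 [547.  84.] [ 18. 233.] 8.9
z.074 [250. 464.] 82 [ 11. -61.] [91. 18.] 9.7
obj [419. 314.] 78 [ 0.534 -0.291  0.043] 0.057
obj [441. 337.] 147 [ 0.487 -0.364  0.053] 0.071
obj [408. 345.] 89 [ 0.431 -0.293  0.043] 0.06
```

```bash
python3 -m inch '[{"az":-7.4,"x":-40},{"az":-7.4,"x":-40},{"az":-7.4,"x":-40},{"x":-40},{"x":-20,"y":-30},{"y":-40},{"y":-40},{"y":-40},{"y":-40},{"y":-40}]'; python3 -m inch '[{"y":-45},{"y":-45},{"y":-45},{"y":-45},{"y":-45},{"y":-45},{"y":-45},{"y":-45},{"y":-45},{"y":-45,"fingers":0.7}]'
cat > to.py <<'E'
from h import *
import sys
from scipy.spatial.transform import Rotation as Ro
S=np.array([.661,.102,0]);a=np.radians(8.1)
RS=np.array([[np.cos(a),-np.sin(a),0],[np.sin(a),np.cos(a),0],[0,0,1]])
def to(p,tilt=0):  # world target; tilt forward from vertical, tool y = safe y
    st=status.read_state();R=st['tool_rot'];t=np.radians(tilt)
    z=np.array([np.sin(t),0,-np.cos(t)]);y=np.array([0,1,0]);T=RS@np.stack([np.cross(y,z),y,z],1)
    print('pos',st['position'].round(4),'safe',(RS.T@(st['position']-S)).round(4),'t',round(st['time'],2),'F',st['wrist_force'].round(1),'g',round(st['gripper_width'],3),round(st['grip_force'],1))
    print(' shift mm (tool)',(R.T@(np.array(p)-st['position'])*1000).round(1),'rot',np.degrees(Ro.from_matrix(R.T@T).as_rotvec()).round(2))
def ts(p,tilt=0): to(S+RS@np.array(p),tilt)
E
python3 -c "
from to import *
to([.435,-.292,.2]);snap('wrist','w1.png')"
```

```text
pos [0.1408 0.5569 0.2304] safe [-0.4509  0.5237  0.2304] t 0.1 F [ 0.5  0.7 -0.9] g 1.002 0.0
 shift mm (tool) [-493.4 -750.8   31.5] rot [ -0.09  -0.04 -22.3 ]schema error: expected keys x, y, z, ax, ay, az, fingers
schema error: expected keys x, y, z, ax, ay, az, fingers
```

View pics/w1.png

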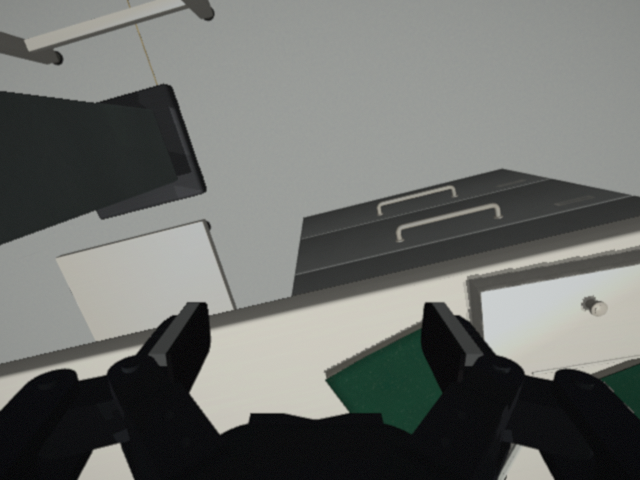

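The rows need all seven keys, so nothing moved. The wrist view shows the start area, with the finger tips at about (205,310) and (430,310).

```bash
python3 -m inch '[{"x":-40,"y":0,"z":0,"ax":0,"ay":0,"az":-7.4,"fingers":1},{"x":-40,"y":0,"z":0,"ax":0,"ay":0,"az":-7.4,"fingers":1},{"x":-40,"y":0,"z":0,"ax":0,"ay":0,"az":-7.5,"fingers":1},{"x":-40,"y":0,"z":0,"ax":0,"ay":0,"az":0,"fingers":1},{"x":-20,"y":-30,"z":0,"ax":0,"ay":0,"az":0,"fingers":1},{"x":0,"y":-40,"z":0,"ax":0,"ay":0,"az":0,"fingers":1},{"x":0,"y":-40,"z":0,"ax":0,"ay":0,"az":0,"fingers":1},{"x":0,"y":-40,"z":0,"ax":0,"ay":0,"az":0,"fingers":1},{"x":0,"y":-40,"z":0,"ax":0,"ay":0,"az":0,"fingers":1},{"x":0,"y":-40,"z":0,"ax":0,"ay":0,"az":0,"fingers":1}]'; python3 -m inch '[{"x":0,"y":-45,"z":0,"ax":0,"ay":0,"az":0,"fingers":1},{"x":0,"y":-45,"z":0,"ax":0,"ay":0,"az":0,"fingers":1},{"x":0,"y":-45,"z":0,"ax":0,"ay":0,"az":0,"fingers":1},{"x":0,"y":-45,"z":0,"ax":0,"ay":0,"az":0,"fingers":1},{"x":0,"y":-45,"z":0,"ax":0,"ay":0,"az":0,"fingers":1},{"x":0,"y":-45,"z":0,"ax":0,"ay":0,"az":0,"fingers":1},{"x":0,"y":-45,"z":0,"ax":0,"ay":0,"az":0,"fingers":1},{"x":0,"y":-45,"z":0,"ax":0,"ay":0,"az":0,"fingers":1},{"x":0,"y":-45,"z":0,"ax":0,"ay":0,"az":0,"fingers":1},{"x":0,"y":-45,"z":0,"ax":0,"ay":0,"az":0,"fingers":0.7}]'
python3 -c "
from to import *
to([.435,-.292,.15])"
```

```text
time: 1.15
position: [0.3511, 0.3224, 0.2309]
tool_rot: [[-0.99, -0.141, -0.0], [-0.141, 0.99, -0.0], [0.0, -0.0, -1.0]]
wrist_force: [0.6, -0.3, -0.6]
gripper_width: 1.007
grip_force: 0.0
time: 2.15
position: [0.4145, -0.1233, 0.2312]
tool_rot: [[-0.99, -0.14, 0.0], [-0.14, 0.99, 0.0], [-0.0, -0.0, -1.0]]
wrist_force: [0.0, -0.1, 0.3]
gripper_width: 0.858
grip_force: 0.0
pos [ 0.4145 -0.1233  0.2312] safe [-0.2758 -0.1884  0.2312] t 2.15 F [ 0.  -0.1  0.3] g 0.858 0.0
 shift mm (tool) [   3.4 -169.9   81.2] rot [-0.    0.02 -0.03]
```

```bash
python3 -m inch '[{"x":0,"y":-40,"z":0,"ax":0,"ay":0,"az":0,"fingers":0.7},{"x":0,"y":-40,"z":0,"ax":0,"ay":0,"az":0,"fingers":0.7},{"x":0,"y":-40,"z":0,"ax":0,"ay":0,"az":0,"fingers":0.7},{"x":3,"y":-40,"z":20,"ax":0,"ay":0,"az":0,"fingers":0.7},{"x":0,"y":-10,"z":30,"ax":0,"ay":0,"az":0,"fingers":0.7},{"x":0,"y":0,"z":10,"ax":0,"ay":0,"az":0,"fingers":0.7},{"x":0,"y":0,"z":0,"ax":0,"ay":0,"az":0,"fingers":0.7}]'
python3 -c "
from to import *
to([.435,-.292,.15]);s=snap('wrist','w2.png')
w=cloud(s);im=s['image'].astype(int);m=(im[...,0]-im[...,1]>60)&(im[...,2]-im[...,1]>25)
n,l,st,ct=cv2.connectedComponentsWithStats(m.astype(np.uint8))
for i in range(1,n):
  if st[i,4]>40:
    P=w[l==i];print(st[i],ct[i],np.nanmedian(P,0),np.nanmin(P,0),np.nanmax(P,0))
print(proj(s,[.435,-.292,.055]),s['mtx'],s['extrinsics'])
"
```

```text
time: 2.85
position: [0.4346, -0.2885, 0.1692]
tool_rot: [[-0.99, -0.141, -0.003], [-0.141, 0.99, 0.004], [0.003, 0.005, -1.0]]
wrist_force: [-0.5, 0.0, -0.0]
gripper_width: 0.698
grip_force: 0.0
pos [ 0.4346 -0.2885  0.1692] safe [-0.2792 -0.3547  0.1692] t 2.85 F [-0.5  0.  -0. ] g 0.698 0.0
 shift mm (tool) [ 0.  -3.6 19.2] rot [ 0.26 -0.16 -0.  ]
[300 226  19  20 297] [308.72390572 235.46801347] [ 0.43553751 -0.29343043  0.05504581] [ 0.42850068 -0.30021212  0.05224853] [ 0.44311778 -0.28659411  0.05656582]
[310.79894313 235.04754181] [[361.32965084   0.         315.38294719]
 [  0.         361.32965084 239.33611316]
 [  0.           0.           1.        ]] [[-0.13964937  0.99018819  0.00503998  0.3462127 ]
 [ 0.94826741  0.13226817  0.28860709 -0.3929213 ]
 [ 0.2851087   0.04508305 -0.95743436  0.20921394]
 [ 0.          0.          0.          1.        ]]
```

View pics/w2.png

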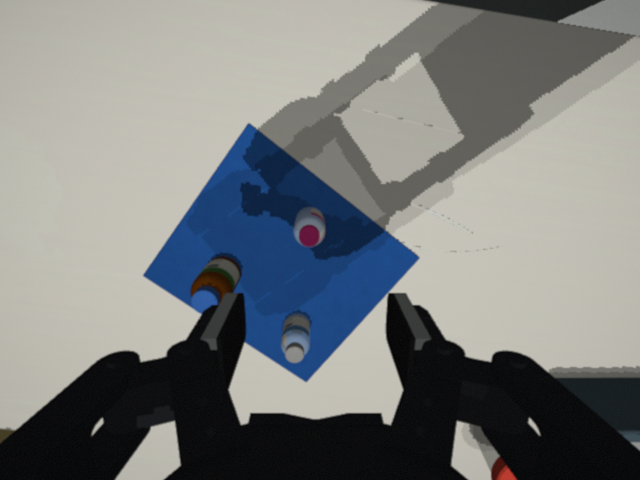

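The pink cap is at (309,235), midway between the fingers. The other two vials, at (205,300) and (295,350), are clear of them once the hand moves down. I descend and grip.

```bash
python3 -m inch '[{"x":-1,"y":-4.5,"z":20,"ax":0.2,"ay":-0.2,"az":0,"fingers":0.7},{"x":0,"y":0,"z":30,"ax":0,"ay":0,"az":0,"fingers":0.7},{"x":0,"y":0,"z":30,"ax":0,"ay":0,"az":0,"fingers":0.7},{"x":0,"y":0,"z":30,"ax":0,"ay":0,"az":0,"fingers":0.7},{"x":0,"y":0,"z":25,"ax":0,"ay":0,"az":0,"fingers":0.7},{"x":0,"y":0,"z":14,"ax":0,"ay":0,"az":0,"fingers":0.7},{"x":0,"y":0,"z":0,"ax":0,"ay":0,"az":0,"fingers":0.7},{"x":0,"y":0,"z":0,"ax":0,"ay":0,"az":0,"fingers":0.7}]'
python3 -c "
from to import *
to([.4355,-.293,.020])"
```

```text
time: 3.7
position: [0.4389, -0.2954, 0.0239]
tool_rot: [[-0.99, -0.142, 0.006], [-0.142, 0.99, -0.005], [-0.005, -0.005, -1.0]]
wrist_force: [-0.3, -0.5, 0.3]
gripper_width: 0.699
grip_force: 0.0
pos [ 0.4389 -0.2954  0.0239] safe [-0.2758 -0.3622  0.0239] t 3.7 F [-0.3 -0.5  0.3] g 0.699 0.0
 shift mm (tool) [3.1 2.9 3.9] rot [-0.31  0.28  0.04]
```

```bash
python3 -m inch '[{"x":3,"y":2,"z":3,"ax":-0.2,"ay":0.2,"az":0,"fingers":0.7},{"x":0,"y":0,"z":0,"ax":0,"ay":0,"az":0,"fingers":0.7},{"x":0,"y":0,"z":0,"ax":0,"ay":0,"az":0,"fingers":0},{"x":0,"y":0,"z":0,"ax":0,"ay":0,"az":0,"fingers":0},{"x":0,"y":0,"z":0,"ax":0,"ay":0,"az":0,"fingers":0},{"x":0,"y":0,"z":0,"ax":0,"ay":0,"az":0,"fingers":0},{"x":0,"y":0,"z":0,"ax":0,"ay":0,"az":0,"fingers":0},{"x":0,"y":0,"z":0,"ax":0,"ay":0,"az":0,"fingers":0},{"x":0,"y":0,"z":0,"ax":0,"ay":0,"az":0,"fingers":0},{"x":0,"y":0,"z":0,"ax":0,"ay":0,"az":0,"fingers":0}]'
python3 -c "
from to import *
ts([-.075,-.015,.15])"
```

```text
time: 4.7
position: [0.4349, -0.2936, 0.0198]
tool_rot: [[-0.99, -0.141, 0.0], [-0.141, 0.99, -0.0], [-0.0, -0.0, -1.0]]
wrist_force: [-0.9, 1.7, 5.6]
gripper_width: 0.267
grip_force: 58.9
pos [ 0.4349 -0.2936  0.0198] safe [-0.2796 -0.3598  0.0198] t 4.7 F [-0.9  1.7  5.6] g 0.267 58.9
 shift mm (tool) [-204.7  344.7 -130.3] rot [-0.03  0.01  0.01]
```

```bash
python3 -m inch '[{"x":0,"y":0,"z":-20,"ax":0,"ay":0,"az":0,"fingers":0},{"x":0,"y":0,"z":-30,"ax":0,"ay":0,"az":0,"fingers":0},{"x":0,"y":0,"z":-35,"ax":0,"ay":0,"az":0,"fingers":0},{"x":0,"y":0,"z":-35,"ax":0,"ay":0,"az":0,"fingers":0},{"x":0,"y":20,"z":-20,"ax":0,"ay":0,"az":0,"fingers":0},{"x":0,"y":35,"z":0,"ax":0,"ay":0,"az":0,"fingers":0},{"x":0,"y":40,"z":0,"ax":0,"ay":0,"az":0,"fingers":0},{"x":-10,"y":40,"z":0,"ax":0,"ay":0,"az":0,"fingers":0},{"x":-20,"y":40,"z":0,"ax":0,"ay":0,"az":0,"fingers":0},{"x":-30,"y":40,"z":0,"ax":0,"ay":0,"az":0,"fingers":0}]'; python3 -m inch '[{"x":-30,"y":40,"z":0,"ax":0,"ay":0,"az":0,"fingers":0},{"x":-30,"y":40,"z":0,"ax":0,"ay":0,"az":0,"fingers":0},{"x":-20,"y":30,"z":0,"ax":0,"ay":0,"az":0,"fingers":0},{"x":-15,"y":15,"z":0,"ax":0,"ay":0,"az":0,"fingers":0},{"x":0,"y":0,"z":0,"ax":0,"ay":0,"az":0,"fingers":0},{"x":0,"y":0,"z":0,"ax":0,"ay":0,"az":0,"fingers":0}]'
python3 -c "
from to import *
ts([-.075,-.015,.15]);s=snap('wrist','w3.png')
for x,y in((-.108,0),(-.12,0),(-.108,.1),(-.108,-.1),(-.11,.061)): print(x,y,proj(s,S+RS@np.array([x,y,.077])))
w=(cloud(s)-S)@RS;m=(w[...,2]>.070)&(w[...,2]<.08)&(w[...,0]<-.06);P=w[m];print(len(P),P.min(0),P.max(0))"
```

```text
time: 5.7
position: [0.4632, -0.0705, 0.159]
tool_rot: [[-0.99, -0.139, -0.0], [-0.139, 0.99, -0.0], [0.0, -0.0, -1.0]]
wrist_force: [0.9, -1.2, -0.4]
gripper_width: 0.268
grip_force: 58.9
time: 6.3
position: [0.5398, 0.0651, 0.1587]
tool_rot: [[-0.99, -0.142, -0.001], [-0.142, 0.99, -0.0], [0.001, -0.0, -1.0]]
wrist_force: [1.1, -0.4, -0.7]
gripper_width: 0.269
grip_force: 58.9
pos [0.5398 0.0651 0.1587] safe [-0.1252 -0.0195  0.1587] t 6.3 F [ 1.1 -0.4 -0.7] g 0.269 58.9
 shift mm (tool) [-50.2   4.4   8.7] rot [-0.01 -0.07  0.05]
-0.108 0 [345.52943331 273.154235  ]
-0.12 0 [345.96512721 256.20337584]
-0.108 0.1 [495.23939297 273.09089131]
-0.108 -0.1 [195.78902635 273.21759158]
-0.11 0.061 [437.1480191  270.32458475]
6378 [-0.12216762 -0.11783969  0.07000661] [-0.10718701  0.11651946  0.07999573]
```

View pics/w3.png

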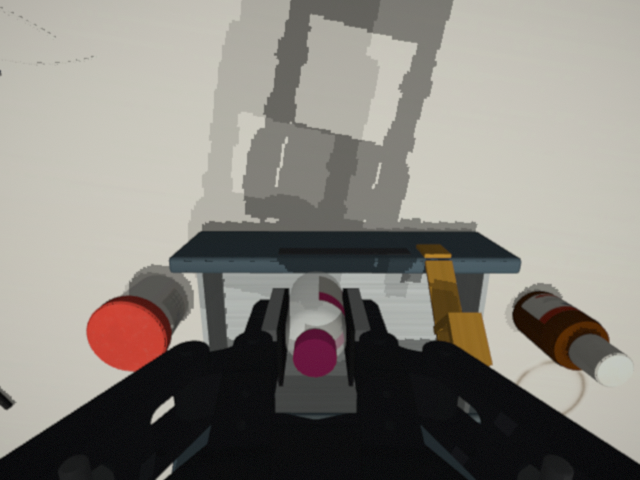

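The red-lidded cup at (130,330) and the amber bottle at (560,325) are clear. The vial hangs at (315,350) over the drawer, whose panel spans (170..520,250), and the keeper bracket is at (465,335). I move in and lower it.

```bash
python3 -m inch '[{"x":-10,"y":0,"z":0,"ax":0,"ay":0,"az":0,"fingers":0},{"x":-15,"y":0,"z":0,"ax":0,"ay":0,"az":0,"fingers":0},{"x":-15,"y":0,"z":0,"ax":0,"ay":0,"az":0,"fingers":0},{"x":-10,"y":0,"z":15,"ax":0,"ay":0,"az":0,"fingers":0},{"x":0,"y":0,"z":25,"ax":0,"ay":0,"az":0,"fingers":0},{"x":0,"y":0,"z":30,"ax":0,"ay":0,"az":0,"fingers":0},{"x":0,"y":0,"z":25,"ax":0,"ay":0,"az":0,"fingers":0},{"x":0,"y":0,"z":15,"ax":0,"ay":0,"az":0,"fingers":0},{"x":0,"y":0,"z":0,"ax":0,"ay":0,"az":0,"fingers":0},{"x":0,"y":0,"z":0,"ax":0,"ay":0,"az":0,"fingers":0}]'
python3 -c "
from to import *
ts([-.075,-.02,.03])"
```

```text
time: 7.35
position: [0.5905, 0.0717, 0.0502]
tool_rot: [[-0.99, -0.14, 0.001], [-0.14, 0.99, -0.0], [-0.001, -0.0, -1.0]]
wrist_force: [-0.2, -0.1, -1.2]
gripper_width: 0.268
grip_force: 58.9
pos [0.5905 0.0717 0.0502] safe [-0.0741 -0.02    0.0502] t 7.35 F [-0.2 -0.1 -1.2] g 0.268 58.9
 shift mm (tool) [ 0.9  0.  20.2] rot [-0.02  0.07 -0.03]
```

```bash
python3 -m inch '[{"x":0,"y":0,"z":8,"ax":0,"ay":0,"az":0,"fingers":0},{"x":0,"y":0,"z":6,"ax":0,"ay":0,"az":0,"fingers":0},{"x":0,"y":0,"z":4,"ax":0,"ay":0,"az":0,"fingers":0},{"x":0,"y":0,"z":1.5,"ax":0,"ay":0,"az":0,"fingers":0},{"x":0,"y":0,"z":0,"ax":0,"ay":0,"az":0,"fingers":0},{"x":0,"y":0,"z":0,"ax":0,"ay":0,"az":0,"fingers":0}]'
python3 -c "
from to import *
ts([-.075,-.02,.03])"
```

```text
time: 7.95
position: [0.5899, 0.0722, 0.0299]
tool_rot: [[-0.99, -0.141, 0.0], [-0.141, 0.99, 0.0], [-0.0, -0.0, -1.0]]
wrist_force: [-0.3, -0.5, -0.4]
gripper_width: 0.268
grip_force: 59.0
pos [0.5899 0.0722 0.0299] safe [-0.0746 -0.0195  0.0299] t 7.95 F [-0.3 -0.5 -0.4] g 0.268 59.0
 shift mm (tool) [ 0.4 -0.5 -0.1] rot [-0.    0.02  0.  ]
```

```bash
python3 -m inch '[{"x":0,"y":0,"z":1,"ax":0,"ay":0,"az":0,"fingers":0},{"x":0,"y":0,"z":0,"ax":0,"ay":0,"az":0,"fingers":0}]';python3 -m inch '[{"x":0,"y":0,"z":1,"ax":0,"ay":0,"az":0,"fingers":0},{"x":0,"y":0,"z":0,"ax":0,"ay":0,"az":0,"fingers":0}]'
```

```text
time: 8.15
position: [0.5903, 0.0723, 0.0298]
tool_rot: [[-0.99, -0.141, 0.001], [-0.141, 0.99, 0.0], [-0.001, -0.0, -1.0]]
wrist_force: [-1.7, 0.9, 5.6]
gripper_width: 0.266
grip_force: 59.6
time: 8.35
position: [0.5912, 0.0724, 0.0297]
tool_rot: [[-0.99, -0.141, 0.003], [-0.141, 0.99, 0.0], [-0.003, -0.0, -1.0]]
wrist_force: [-1.3, 1.5, 9.2]
gripper_width: 0.268
grip_force: 60.0
```

```bash
python3 -m inch '[{"x":0,"y":0,"z":-1.5,"ax":0,"ay":0,"az":0,"fingers":0},{"x":0,"y":0,"z":0,"ax":0,"ay":0,"az":0,"fingers":0.3},{"x":0,"y":0,"z":0,"ax":0,"ay":0,"az":0,"fingers":0.4},{"x":0,"y":0,"z":0,"ax":0,"ay":0,"az":0,"fingers":0.55},{"x":0,"y":0,"z":0,"ax":0,"ay":0,"az":0,"fingers":0.55},{"x":0,"y":0,"z":0,"ax":0,"ay":0,"az":0,"fingers":0.55},{"x":0,"y":0,"z":-5,"ax":0,"ay":0,"az":0,"fingers":0.55},{"x":0,"y":0,"z":-15,"ax":0,"ay":0,"az":0,"fingers":0.55},{"x":0,"y":0,"z":-25,"ax":0,"ay":0,"az":0,"fingers":0.55},{"x":0,"y":0,"z":-30,"ax":0,"ay":0,"az":0,"fingers":0.55}]';python3 -m inch '[{"x":0,"y":0,"z":-25,"ax":0,"ay":0,"az":0,"fingers":0.55},{"x":0,"y":0,"z":-15,"ax":0,"ay":0,"az":0,"fingers":0.55},{"x":10,"y":0,"z":0,"ax":0,"ay":0,"az":0,"fingers":0.4},{"x":30,"y":0,"z":0,"ax":0,"ay":0,"az":0,"fingers":0.2},{"x":40,"y":0,"z":0,"ax":0,"ay":0,"az":0,"fingers":0},{"x":40,"y":0,"z":0,"ax":0,"ay":0,"az":0,"fingers":0},{"x":0,"y":0,"z":0,"ax":0,"ay":0,"az":0,"fingers":0},{"x":0,"y":0,"z":0,"ax":0,"ay":0,"az":0,"fingers":0}]'
python3 -c "
from to import *
ts([-.2,0,.055],45)
for n in('top','scene'):
  s=snap(n);w=(cloud(s)-S)@RS;im=s['image'].astype(int);m=(im[...,0]-im[...,1]>45)&(im[...,2]-im[...,1]>15)&(abs(w[...,1])<.1)&(w[...,0]<.05)&(w[...,0]>-.11);print(n,m.sum(),np.median(w[m],0),w[m].max(0))
s=snap('scene');cv2.imwrite('pics/s2.png',cv2.resize(s['image'][130:290,240:400,::-1],(640,640))[:600])"
```

```text
time: 9.35
position: [0.5891, 0.0722, 0.1054]
tool_rot: [[-0.99, -0.141, -0.001], [-0.141, 0.99, 0.0], [0.001, 0.0, -1.0]]
wrist_force: [0.9, 0.2, 0.0]
gripper_width: 0.55
grip_force: 0.0
time: 10.15
position: [0.4691, 0.0553, 0.143]
tool_rot: [[-0.99, -0.141, -0.002], [-0.141, 0.99, 0.0], [0.002, 0.001, -1.0]]
wrist_force: [-0.1, -0.5, 0.3]
gripper_width: -0.007
grip_force: 0.0
pos [0.4691 0.0553 0.143 ] safe [-0.1966 -0.0192  0.143 ] t 10.15 F [-0.1 -0.5  0.3] g -0.007 0.0
 shift mm (tool) [ 3.3 19.1 88. ] rot [ 2.000e-02 -4.511e+01 -3.000e-02]
top 23 [-0.07402167 -0.01896069  0.06613607] [-0.0685659  -0.01185007  0.07433933]
  return _methods._mean(a, axis=axis, dtype=dtype,
  ret = um.true_divide(
Traceback (most recent call last):
ValueError: zero-size array to reduction operation maximum which has no identity
```

The top view puts the pink cap at safe (-0.074,-0.019,0.066), so the vial stands upright on the drawer floor. Now I tilt the tool for the push.

```bash
python3 -m inch '[{"x":0,"y":0,"z":0,"ax":0,"ay":-7.5,"az":0,"fingers":0},{"x":0,"y":0,"z":0,"ax":0,"ay":-7.5,"az":0,"fingers":0},{"x":0,"y":0,"z":0,"ax":0,"ay":-7.5,"az":0,"fingers":0},{"x":0,"y":0,"z":0,"ax":0,"ay":-7.5,"az":0,"fingers":0},{"x":0,"y":0,"z":0,"ax":0,"ay":-7.5,"az":0,"fingers":0},{"x":0,"y":0,"z":0,"ax":0,"ay":-7.5,"az":0,"fingers":0},{"x":0,"y":0,"z":0,"ax":0,"ay":0,"az":0,"fingers":0},{"x":0,"y":0,"z":0,"ax":0,"ay":0,"az":0,"fingers":0}]'
python3 -c "
from to import *
ts([-.16,0,.045],45)"
```

```text
time: 11.05
position: [0.4715, 0.055, 0.1451]
tool_rot: [[-0.709, -0.141, 0.691], [-0.1, 0.99, 0.099], [-0.698, 0.001, -0.716]]
wrist_force: [0.5, -1.2, 1.3]
gripper_width: 0.003
grip_force: 0.0
pos [0.4715 0.055  0.1451] safe [-0.1942 -0.0198  0.1451] t 11.05 F [ 0.5 -1.2  1.3] g 0.003 0.0
 shift mm (tool) [45.4 19.7 95.6] rot [ 0.04 -0.71 -0.03]
```

```bash
python3 -m inch '[{"x":7,"y":4,"z":14,"ax":0,"ay":0,"az":0,"fingers":0},{"x":10,"y":5,"z":22,"ax":0,"ay":0,"az":0,"fingers":0},{"x":12,"y":5,"z":24,"ax":0,"ay":0,"az":0,"fingers":0},{"x":11,"y":5,"z":23,"ax":0,"ay":0,"az":0,"fingers":0},{"x":5,"y":0,"z":12,"ax":0,"ay":0,"az":0,"fingers":0},{"x":0,"y":0,"z":0,"ax":0,"ay":0,"az":0,"fingers":0},{"x":-10,"y":0,"z":10,"ax":0,"ay":0,"az":0,"fingers":0},{"x":-7,"y":0,"z":7,"ax":0,"ay":0,"az":0,"fingers":0},{"x":0,"y":0,"z":0,"ax":0,"ay":0,"az":0,"fingers":0},{"x":0,"y":0,"z":0,"ax":0,"ay":0,"az":0,"fingers":0}]'
python3 -c "
from to import *
ts([-.012,0,.045],45)"
```

```text
time: 12.05
position: [0.5232, 0.0881, 0.0663]
tool_rot: [[-0.725, -0.135, 0.675], [-0.1, 0.991, 0.091], [-0.681, -0.001, -0.732]]
wrist_force: [-0.6, -0.0, 0.6]
gripper_width: 0.0
grip_force: 0.0
pos [0.5232 0.0881 0.0663] safe [-0.1384  0.0056  0.0663] t 12.05 F [-0.6 -0.   0.6] g 0.0 0.0
 shift mm (tool) [-78.1  -4.9 101.7] rot [-0.28 -2.05 -0.2 ]
```

```bash
python3 -m inch '[{"x":0,"y":0,"z":0,"ax":0,"ay":0,"az":0,"fingers":0},{"x":0,"y":0,"z":0,"ax":0,"ay":0,"az":0,"fingers":0},{"x":0,"y":0,"z":0,"ax":0,"ay":0,"az":0,"fingers":0}]'
python3 -c "
from to import *
ts([-.142,0,.045],45);print(status.read_state()['joints'])"
```

```text
time: 12.35
position: [0.5218, 0.088, 0.0653]
tool_rot: [[-0.726, -0.134, 0.674], [-0.099, 0.991, 0.091], [-0.68, -0.001, -0.733]]
wrist_force: [0.5, -0.3, -0.2]
gripper_width: -0.001
grip_force: 0.0
pos [0.5218 0.088  0.0653] safe [-0.1398  0.0058  0.0653] t 12.35 F [ 0.5 -0.3 -0.2] g -0.001 0.0
 shift mm (tool) [15.4 -5.8 13.4] rot [-0.3  -2.12 -0.26]
[-0.19333559 -0.11754026  2.4477246   1.18853565  0.23780483 -2.99407158]
```

The wrist is close to joint limits: j6 is at -2.99 and j5 at 0.24. A half turn about tool z gives the same tool and frees j6.

```bash
python3 -m inch '[{"x":0,"y":0,"z":-20,"ax":0,"ay":0,"az":0,"fingers":0},{"x":0,"y":0,"z":-20,"ax":0,"ay":0,"az":0,"fingers":0},{"x":0,"y":0,"z":0,"ax":0,"ay":0,"az":8,"fingers":0},{"x":0,"y":0,"z":0,"ax":0,"ay":0,"az":8,"fingers":0},{"x":0,"y":0,"z":0,"ax":0,"ay":0,"az":8,"fingers":0},{"x":0,"y":0,"z":0,"ax":0,"ay":0,"az":8,"fingers":0}]'
python3 -c "
from to import *
ts([-.142,0,.045],45);print(status.read_state()['joints'])"
```

```text
time: 12.95
position: [0.4948, 0.0844, 0.0946]
tool_rot: [[-0.685, 0.275, 0.674], [0.447, 0.89, 0.091], [-0.575, 0.363, -0.733]]
wrist_force: [0.5, -0.2, -0.7]
gripper_width: 0.0
grip_force: 0.0
pos [0.4948 0.0844 0.0946] safe [-0.167   0.006   0.0946] t 12.95 F [ 0.5 -0.2 -0.7] g 0.0 0.0
 shift mm (tool) [  9.9 -13.1  53.4] rot [ -0.9   -1.98 -32.58]
[-0.22561309 -0.31968503  2.5241436   0.84249336  0.32628991 -2.09171267]
```

```bash
python3 -m inch '[{"x":0,"y":0,"z":0,"ax":0,"ay":0,"az":8.5,"fingers":0},{"x":0,"y":0,"z":0,"ax":0,"ay":0,"az":8.5,"fingers":0},{"x":0,"y":0,"z":0,"ax":0,"ay":0,"az":8.5,"fingers":0},{"x":0,"y":0,"z":0,"ax":0,"ay":0,"az":8.5,"fingers":0},{"x":0,"y":0,"z":0,"ax":0,"ay":0,"az":8.5,"fingers":0},{"x":0,"y":0,"z":0,"ax":0,"ay":0,"az":8.5,"fingers":0},{"x":0,"y":0,"z":0,"ax":0,"ay":0,"az":8.5,"fingers":0},{"x":0,"y":0,"z":0,"ax":0,"ay":0,"az":8.5,"fingers":0},{"x":0,"y":0,"z":0,"ax":0,"ay":0,"az":8.5,"fingers":0}]'; python3 -m inch '[{"x":0,"y":0,"z":0,"ax":0,"ay":0,"az":8.5,"fingers":0},{"x":0,"y":0,"z":0,"ax":0,"ay":0,"az":8.5,"fingers":0},{"x":0,"y":0,"z":0,"ax":0,"ay":0,"az":8.5,"fingers":0},{"x":0,"y":0,"z":0,"ax":0,"ay":0,"az":8.5,"fingers":0},{"x":0,"y":0,"z":0,"ax":0,"ay":0,"az":8.5,"fingers":0},{"x":0,"y":0,"z":0,"ax":0,"ay":0,"az":8.5,"fingers":0},{"x":0,"y":0,"z":0,"ax":0,"ay":0,"az":8.5,"fingers":0},{"x":0,"y":0,"z":0,"ax":0,"ay":0,"az":8.5,"fingers":0},{"x":0,"y":0,"z":0,"ax":0,"ay":0,"az":0,"fingers":0}]'
sed -i "s/y=np.array(\[0,1,0\])/y=np.array([0,-1,0])/; s/^    print(' shift/    print(' j',st['joints'].round(2))\n&/" to.py
python3 -c "
from to import *
ts([-.145,0,.045],45)"
```

```text
time: 13.85
position: [0.4947, 0.0845, 0.0944]
tool_rot: [[0.108, 0.731, 0.674], [0.97, -0.227, 0.091], [0.219, 0.644, -0.733]]
wrist_force: [0.4, -0.6, 0.2]
gripper_width: 0.002
grip_force: 0.0
time: 14.75
position: [0.4948, 0.0845, 0.0944]
tool_rot: [[0.717, 0.178, 0.674], [0.159, -0.983, 0.091], [0.679, 0.042, -0.733]]
wrist_force: [-0.2, 0.2, 0.3]
gripper_width: 0.001
grip_force: 0.0
pos [0.4948 0.0845 0.0944] safe [-0.167   0.0061  0.0944] t 14.75 F [-0.2  0.2  0.3] g 0.001 0.0
 j [-0.23 -0.32  2.52  0.84  0.33  0.42]
 shift mm (tool) [-17.8   4.8  51.3] rot [0.24 2.14 3.22]
```

```bash
python3 -m inch '[{"x":0,"y":0,"z":0,"ax":0,"ay":1,"az":3.2,"fingers":0},{"x":-4,"y":1,"z":10,"ax":0,"ay":1,"az":0,"fingers":0},{"x":-5,"y":2,"z":15,"ax":0,"ay":0,"az":0,"fingers":0},{"x":-5,"y":2,"z":15,"ax":0,"ay":0,"az":0,"fingers":0},{"x":-4,"y":0,"z":11,"ax":0,"ay":0,"az":0,"fingers":0},{"x":0,"y":0,"z":0,"ax":0,"ay":0,"az":0,"fingers":0},{"x":0,"y":0,"z":0,"ax":0,"ay":0,"az":0,"fingers":0}]'
python3 -c "
from to import *
ts([-.145,0,.045],45)"
```

```text
time: 15.45
position: [0.5183, 0.0826, 0.0456]
tool_rot: [[0.702, 0.14, 0.699], [0.103, -0.99, 0.095], [0.705, 0.005, -0.709]]
wrist_force: [-0.0, 0.3, 0.9]
gripper_width: -0.002
grip_force: 0.0
pos [0.5183 0.0826 0.0456] safe [-0.144   0.0009  0.0456] t 15.45 F [-0.   0.3  0.9] g -0.002 0.0
 j [-0.22 -0.06  2.48  1.68  0.25 -0.38]
 shift mm (tool) [-1.1  0.9 -0.3] rot [0.24 0.17 0.16]
```

Now the push, with a gentle ramp at first.

```bash
python3 -m inch '[{"x":2,"y":0,"z":2,"ax":0,"ay":0,"az":0,"fingers":0},{"x":3,"y":0,"z":3,"ax":0,"ay":0,"az":0,"fingers":0},{"x":3,"y":0,"z":3,"ax":0,"ay":0,"az":0,"fingers":0},{"x":3,"y":0,"z":3,"ax":0,"ay":0,"az":0,"fingers":0},{"x":3,"y":0,"z":3,"ax":0,"ay":0,"az":0,"fingers":0},{"x":3,"y":0,"z":3,"ax":0,"ay":0,"az":0,"fingers":0},{"x":3,"y":0,"z":3,"ax":0,"ay":0,"az":0,"fingers":0},{"x":4,"y":0,"z":4,"ax":0,"ay":0,"az":0,"fingers":0},{"x":4,"y":0,"z":4,"ax":0,"ay":0,"az":0,"fingers":0},{"x":4,"y":0,"z":4,"ax":0,"ay":0,"az":0,"fingers":0}]'
python3 -c "
from to import *
ts([-.012,0,.045],45)"
```

```text
time: 16.45
position: [0.5637, 0.0889, 0.0454]
tool_rot: [[0.702, 0.138, 0.699], [0.101, -0.99, 0.095], [0.705, 0.004, -0.709]]
wrist_force: [-2.6, -1.3, 0.9]
gripper_width: 0.002
grip_force: 1.3
pos [0.5637 0.0889 0.0454] safe [-0.0982  0.0007  0.0454] t 16.45 F [-2.6 -1.3  0.9] g 0.002 1.3
 j [-0.17  0.07  2.35  1.73  0.22 -0.39]
 shift mm (tool) [60.9  0.5 61.1] rot [0.26 0.15 0.05]
```

```bash
python3 -m inch '[{"x":4,"y":0,"z":4,"ax":0,"ay":0,"az":0,"fingers":0},{"x":4,"y":0,"z":4,"ax":0,"ay":0,"az":0,"fingers":0},{"x":4,"y":0,"z":4,"ax":0,"ay":0,"az":0,"fingers":0},{"x":4,"y":0,"z":4,"ax":0,"ay":0,"az":0,"fingers":0},{"x":4,"y":0,"z":4,"ax":0,"ay":0,"az":0,"fingers":0},{"x":4,"y":0,"z":4,"ax":0,"ay":0,"az":0,"fingers":0},{"x":4,"y":0,"z":4,"ax":0,"ay":0,"az":0,"fingers":0},{"x":4,"y":0,"z":4,"ax":0,"ay":0,"az":0,"fingers":0},{"x":4,"y":0,"z":4,"ax":0,"ay":0,"az":0,"fingers":0},{"x":4,"y":0,"z":4,"ax":0,"ay":0,"az":0,"fingers":0}]'
python3 -c "
from to import *
ts([-.012,0,.045],45)"
```

```text
time: 17.45
position: [0.6198, 0.0967, 0.0454]
tool_rot: [[0.702, 0.138, 0.699], [0.101, -0.99, 0.095], [0.705, 0.004, -0.709]]
wrist_force: [-2.7, 1.8, 0.9]
gripper_width: 0.002
grip_force: 1.3
pos [0.6198 0.0967 0.0454] safe [-0.0415  0.0006  0.0454] t 17.45 F [-2.7  1.8  0.9] g 0.002 1.3
 j [-0.13  0.2   2.19  1.68  0.19 -0.31]
 shift mm (tool) [20.7  0.5 21.1] rot [0.25 0.13 0.05]
```

```bash
python3 -m inch '[{"x":3,"y":0,"z":3,"ax":0,"ay":-1,"az":0,"fingers":0},{"x":3,"y":0,"z":3,"ax":0,"ay":-1,"az":0,"fingers":0},{"x":3,"y":0,"z":3,"ax":0,"ay":-1,"az":0,"fingers":0},{"x":2.5,"y":0,"z":2.7,"ax":0,"ay":-1,"az":0,"fingers":0},{"x":2,"y":0,"z":2.2,"ax":0,"ay":-1,"az":0,"fingers":0},{"x":1.5,"y":0,"z":1.8,"ax":0,"ay":0,"az":0,"fingers":0},{"x":1,"y":0,"z":1.2,"ax":0,"ay":0,"az":0,"fingers":0},{"x":0.5,"y":0,"z":0.5,"ax":0,"ay":0,"az":0,"fingers":0}]'
python3 -c "
from to import *
ts([-.012,0,.045],40)"
```

```text
time: 18.25
position: [0.6433, 0.0998, 0.0437]
tool_rot: [[0.76, 0.138, 0.636], [0.108, -0.99, 0.086], [0.641, 0.004, -0.767]]
wrist_force: [-1.7, -0.1, 1.0]
gripper_width: -0.001
grip_force: 1.0
pos [0.6433 0.0998 0.0437] safe [-0.0179  0.0003  0.0437] t 18.25 F [-1.7 -0.1  1. ] g -0.001 1.0
 j [-0.1   0.25  2.08  0.89  0.2   0.5 ]
 shift mm (tool) [5.3 0.3 2.8] rot [0.28 0.1  0.01]
```

```bash
python3 -m inch '[{"x":1,"y":0,"z":0.8,"ax":0,"ay":0,"az":0,"fingers":0},{"x":1,"y":0,"z":0.8,"ax":0,"ay":0,"az":0,"fingers":0},{"x":1,"y":0,"z":0.8,"ax":0,"ay":0,"az":0,"fingers":0},{"x":0.8,"y":0,"z":0.6,"ax":0,"ay":0,"az":0,"fingers":0},{"x":0,"y":0,"z":0,"ax":0,"ay":0,"az":0,"fingers":0}]'
python3 -c "
from to import *
ts([-.012,0,.045],40)"
```

```text
time: 18.75
position: [0.6459, 0.1003, 0.0432]
tool_rot: [[0.761, 0.138, 0.634], [0.109, -0.99, 0.086], [0.64, 0.004, -0.769]]
wrist_force: [-27.8, -6.5, 23.6]
gripper_width: -0.002
grip_force: 14.9
pos [0.6459 0.1003 0.0432] safe [-0.0152  0.0005  0.0432] t 18.75 F [-27.8  -6.5  23.6] g -0.002 14.9
 j [-0.1   0.26  2.07  0.87  0.2   0.53]
 shift mm (tool) [3.6 0.5 0.6] rot [0.27 0.23 0.03]
```

The drawer is hard against its stop (28 N). I back off and go look at the knob.

```bash
python3 -m inch '[{"x":-3,"y":0,"z":-3,"ax":0,"ay":0,"az":0,"fingers":0},{"x":-10,"y":0,"z":-10,"ax":0,"ay":0,"az":0,"fingers":0},{"x":-17,"y":5,"z":-14,"ax":0,"ay":0,"az":0,"fingers":0},{"x":-17,"y":10,"z":-14,"ax":0,"ay":0,"az":0,"fingers":0},{"x":10,"y":15,"z":-20,"ax":0,"ay":0,"az":0,"fingers":0},{"x":20,"y":0,"z":-25,"ax":0,"ay":0,"az":0,"fingers":0},{"x":25,"y":0,"z":-30,"ax":0,"ay":0,"az":0,"fingers":0},{"x":25,"y":0,"z":-30,"ax":0,"ay":0,"az":0,"fingers":0},{"x":15,"y":0,"z":-18,"ax":0,"ay":0,"az":0,"fingers":0},{"x":0,"y":0,"z":0,"ax":0,"ay":0,"az":0,"fingers":0}]'
python3 -c "
from to import *
ts([-.015,-.03,.161],45)
s=snap('wrist','w4.png');w=(cloud(s)-S)@RS
print('knob nominal',proj(s,S+RS@np.array([-.015,-.03,.161])))
t=snap('top');w=(cloud(t)-S)@RS;m=(w[...,2]>.06)&(w[...,2]<.078)&(abs(w[...,1])<.1)&(w[...,0]<.0)&(w[...,0]>-.1);print(m.sum(),np.median(w[m],0))
"
```

```text
time: 19.75
position: [0.5871, 0.0614, 0.2067]
tool_rot: [[0.754, 0.138, 0.643], [0.11, -0.99, 0.084], [0.648, 0.007, -0.761]]
wrist_force: [0.5, -1.0, 0.1]
gripper_width: -0.002
grip_force: 0.0
pos [0.5871 0.0614 0.2067] safe [-0.0789 -0.0298  0.2067] t 19.75 F [ 0.5 -1.   0.1] g -0.002 0.0
 j [-0.22 -0.24  2.19  0.43  0.57  0.92]
 shift mm (tool) [19.1 -0.3 76.2] rot [0.42 4.59 0.17]
knob nominal [313.83358012 221.27472909]
303 [-0.00909446 -0.00342556  0.07367383]
```

View pics/w4.png

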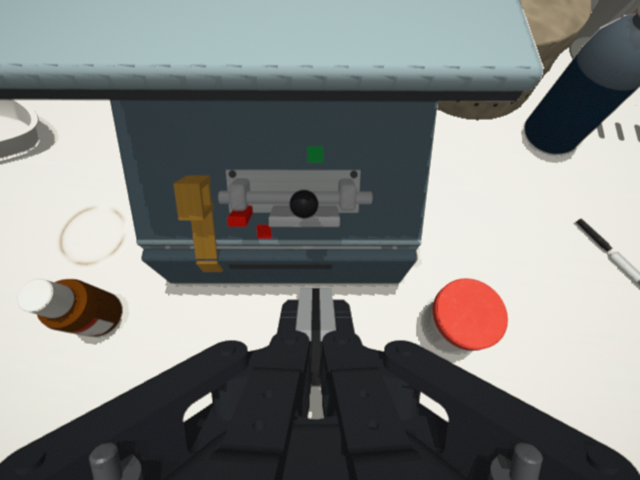

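The wrist view shows the knob at (304,204), the bolt tip at (225,197) with the keeper hole at (195,195), and the red notch mark at (240,217).

```bash
python3 -c "
from to import *
s=dict(np.load('/tmp/wrist.npz'));w=(cloud(s)-S)@RS
g=s['image'].max(2);m=np.zeros((480,640),bool);m[185:222,285:322]=1;m&=(g<45)
n,l,st,ct=cv2.connectedComponentsWithStats(m.astype(np.uint8));i=1+np.argmax(st[1:,4]);P=w[l==i]
print(st[i],ct[i],np.nanmedian(P,0),np.nanmin(P,0),np.nanmax(P,0))
c=-s['extrinsics'][:3,:3].T@s['extrinsics'][:3,3];print('cam',(c-S)@RS)
for u,v in((304,204),(245,197),(222,197),(369,198),(348,190),(275,218),(338,222),(195,185),(175,250),(410,250)):print(u,v,w[v,u].round(4))
"
```

```text
[290 190  28  28 600] [303.50666667 203.645     ] [-0.00955233 -0.02403951  0.17344632] [-0.01526939 -0.03193678  0.16609053] [-0.00018306 -0.01540607  0.17805879]
cam [-0.11549611 -0.02918364  0.36322345]
304 204 [-0.0102 -0.0241  0.1744]
245 197 [0.0191 0.0203 0.1324]
222 197 [0.0201 0.0377 0.1307]
369 198 [ 0.0194 -0.071   0.1304]
348 190 [ 0.0209 -0.0547  0.1392]
275 218 [ 0.0033 -0.002   0.1294]
338 222 [ 0.0011 -0.0477  0.1274]
195 185 [0.0221 0.0538 0.1441]
175 250 [-0.0001  0.0882  0.076 ]
410 250 [-0.0003 -0.1128  0.076 ]
```

```bash
python3 -m inch '[{"x":5,"y":-1,"z":5,"ax":0.4,"ay":2.3,"az":0,"fingers":0.4},{"x":9,"y":-2,"z":11,"ax":0,"ay":2.2,"az":0,"fingers":0.4},{"x":9,"y":-2,"z":11,"ax":0,"ay":0,"az":0,"fingers":0.4},{"x":0,"y":0,"z":5,"ax":0,"ay":0,"az":0,"fingers":0.4},{"x":0,"y":0,"z":0,"ax":0,"ay":0,"az":0,"fingers":0.4},{"x":0,"y":0,"z":0,"ax":0,"ay":0,"az":0,"fingers":0.4}]'
python3 -c "
from to import *
ts([.0034,-.0239,.157],45)
s=snap('wrist','w5.png');w=(cloud(s)-S)@RS
g=s['image'].max(2);u,v=map(int,proj(s,S+RS@np.array([-.006,-.024,.1665])));m=np.zeros((480,640),bool);m[v-30:v+30,u-25:u+25]=1;m&=(g<45)
n,l,st,ct=cv2.connectedComponentsWithStats(m.astype(np.uint8));i=1+np.argmax(st[1:,4]);P=w[l==i]
print(u,v,st[i],ct[i],np.nanmedian(P,0))
R=s['image'].astype(int);m=(R[...,0]>120)&(R[...,1]<60)&(w[...,2]>.09)&(w[...,2]<.2)&(abs(w[...,1])<.1)
n,l,st,ct=cv2.connectedComponentsWithStats(m.astype(np.uint8))
for i in range(1,n):
  if st[i,4]>20:P=w[l==i];print('red',ct[i],P.min(0).round(3),P.max(0).round(3))
"
```

```text
time: 20.45
position: [0.6211, 0.0725, 0.1914]
tool_rot: [[0.709, 0.143, 0.69], [0.101, -0.99, 0.101], [0.698, -0.002, -0.716]]
wrist_force: [-0.4, 0.8, -0.2]
gripper_width: 0.402
grip_force: 0.0
pos [0.6211 0.0725 0.1914] safe [-0.0437 -0.0235  0.1914] t 20.45 F [-0.4  0.8 -0.2] g 0.402 0.0
 j [-0.19 -0.13  2.16  0.58  0.44  0.79]
 shift mm (tool) [ 9.7  0.5 57.5] rot [-0.17  0.75  0.01]
315 252 [299 236  32  32 780] [314.55897436 251.26538462] [-0.00886603 -0.02388746  0.17348141]
red [238.32211538 266.22115385] [-0.001  0.02   0.125] [0.005 0.033 0.132]
red [268.09219858 274.39007092] [0.006 0.006 0.09 ] [0.014 0.016 0.097]
```

View pics/w5.png

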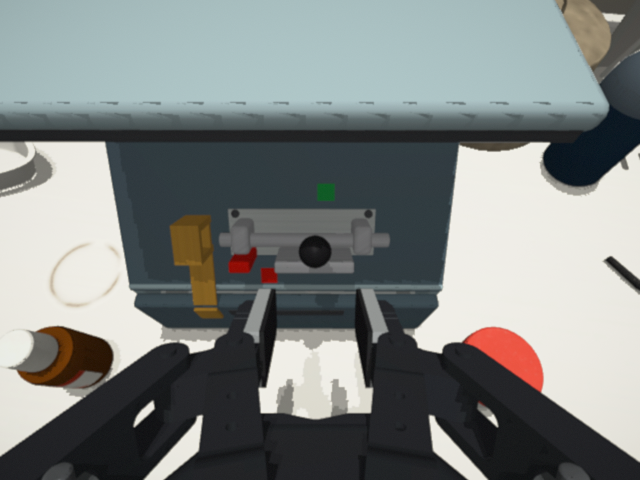

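The knob at (315,251) sits midway between the fingers at (262,300) and (372,300). I go in and grip.

```bash
python3 -m inch '[{"x":5,"y":0,"z":10,"ax":0,"ay":0.7,"az":0,"fingers":0.4},{"x":4.5,"y":0.5,"z":13,"ax":0,"ay":0,"az":0,"fingers":0.4},{"x":0,"y":0,"z":13,"ax":0,"ay":0,"az":0,"fingers":0.4},{"x":0,"y":0,"z":12,"ax":0,"ay":0,"az":0,"fingers":0.4},{"x":0,"y":0,"z":9,"ax":0,"ay":0,"az":0,"fingers":0.4},{"x":0,"y":0,"z":0,"ax":0,"ay":0,"az":0,"fingers":0.4},{"x":0,"y":0,"z":0,"ax":0,"ay":0,"az":0,"fingers":0.4}]'
python3 -c "
from to import *
ts([.0034,-.0239,.157],45)"
```

```text
time: 21.2
position: [0.6683, 0.0787, 0.1592]
tool_rot: [[0.699, 0.143, 0.701], [0.1, -0.99, 0.102], [0.708, -0.001, -0.706]]
wrist_force: [-0.4, -0.2, 0.5]
gripper_width: 0.399
grip_force: 0.0
pos [0.6683 0.0787 0.1592] safe [ 0.004  -0.0241  0.1592] t 21.2 F [-0.4 -0.2  0.5] g 0.399 0.0
 j [-0.16  0.05  2.06  0.69  0.34  0.69]
 shift mm (tool) [-1.9 -0.2  1.1] rot [-0.14 -0.07  0.02]
```

```bash
python3 -m inch '[{"x":-1,"y":0,"z":1,"ax":0,"ay":0,"az":0,"fingers":0.3},{"x":0,"y":0,"z":0,"ax":0,"ay":0,"az":0,"fingers":0.25},{"x":0,"y":0,"z":0,"ax":0,"ay":0,"az":0,"fingers":0},{"x":0,"y":0,"z":0,"ax":0,"ay":0,"az":0,"fingers":0},{"x":0,"y":0,"z":0,"ax":0,"ay":0,"az":0,"fingers":0},{"x":0,"y":0,"z":0,"ax":0,"ay":0,"az":0,"fingers":0}]'
python3 -c "
from to import *
ts([.0034,.014,.157],45)"
```

```text
time: 21.8
position: [0.6687, 0.0789, 0.1584]
tool_rot: [[0.698, 0.143, 0.701], [0.1, -0.99, 0.102], [0.709, -0.001, -0.706]]
wrist_force: [-5.8, 2.1, 5.5]
gripper_width: 0.165
grip_force: 58.4
pos [0.6687 0.0789 0.1584] safe [ 0.0043 -0.0239  0.1584] t 21.8 F [-5.8  2.1  5.5] g 0.165 58.4
 j [-0.16  0.06  2.06  0.7   0.34  0.68]
 shift mm (tool) [ -1.6 -37.9   0.4] rot [-0.15 -0.12  0.04]
```

```bash
python3 -m inch '[{"x":0,"y":-3,"z":0,"ax":0,"ay":0,"az":0,"fingers":0},{"x":0,"y":-5,"z":0,"ax":0,"ay":0,"az":0,"fingers":0},{"x":0,"y":-6,"z":0,"ax":0,"ay":0,"az":0,"fingers":0},{"x":0,"y":-6,"z":0,"ax":0,"ay":0,"az":0,"fingers":0},{"x":0,"y":-6,"z":0,"ax":0,"ay":0,"az":0,"fingers":0},{"x":0,"y":-5,"z":0,"ax":0,"ay":0,"az":0,"fingers":0},{"x":0,"y":-3,"z":0,"ax":0,"ay":0,"az":0,"fingers":0},{"x":0,"y":-1,"z":0,"ax":0,"ay":0,"az":0,"fingers":0},{"x":0,"y":0,"z":0,"ax":0,"ay":0,"az":0,"fingers":0}]'
python3 -m inch '[{"x":0,"y":-1,"z":0,"ax":0,"ay":0,"az":0,"fingers":0},{"x":0,"y":-1,"z":0,"ax":0,"ay":0,"az":0,"fingers":0},{"x":0,"y":0,"z":0,"ax":0,"ay":0,"az":0,"fingers":0}]'
python3 -c "
from to import *
ts([.0034,.014,.157],45)"
```

```text
time: 22.7
position: [0.664, 0.1133, 0.1585]
tool_rot: [[0.698, 0.143, 0.702], [0.1, -0.99, 0.102], [0.709, -0.001, -0.705]]
wrist_force: [-3.1, -3.2, 6.3]
gripper_width: 0.163
grip_force: 58.5
time: 23.0
position: [0.6639, 0.1147, 0.1586]
tool_rot: [[0.698, 0.142, 0.702], [0.1, -0.99, 0.101], [0.709, -0.0, -0.705]]
wrist_force: [-3.7, -5.2, 4.8]
gripper_width: 0.17
grip_force: 58.6
pos [0.6639 0.1147 0.1586] safe [0.0046 0.0122 0.1586] t 23.0 F [-3.7 -5.2  4.8] g 0.17 58.6
 j [-0.08  0.06  2.06  0.57  0.3   0.86]
 shift mm (tool) [-2.  -1.8  0.2] rot [-0.05 -0.18  0.03]
```

```bash
python3 -m inch '[{"x":0,"y":-1,"z":0,"ax":0,"ay":0,"az":0,"fingers":0},{"x":0,"y":-1,"z":0,"ax":0,"ay":0,"az":0,"fingers":0},{"x":0,"y":0,"z":0,"ax":0,"ay":0,"az":0,"fingers":0}]'
python3 -c "
from to import *
k=np.array([.0205,.126])
out=np.array([-.7071,.7071]);dn=np.array([-.7071,-.7071])
p=lambda t:50*(np.cos(t)*out+np.sin(t)*dn)
ths=np.linspace(-.2,1.2,15);q=[p(t) for t in ths]
for i in range(1,15):
  d=q[i]-q[i-1];print(round(ths[i],2),'toolx',round(d@[.7071,.7071],2),'toolz',round(d@[.7071,-.7071],2))
ts([.0034,.014,.157],45)"
```

```text
time: 23.3
position: [0.6641, 0.1152, 0.1588]
tool_rot: [[0.697, 0.14, 0.703], [0.099, -0.99, 0.098], [0.71, 0.001, -0.704]]
wrist_force: [-4.6, -10.6, 5.6]
gripper_width: 0.168
grip_force: 58.8
-0.1 toolx -4.94 toolz -0.75
-0.0 toolx -4.99 toolz -0.25
0.1 toolx -4.99 toolz 0.25
0.2 toolx -4.94 toolz 0.75
0.3 toolx -4.84 toolz 1.24
0.4 toolx -4.69 toolz 1.71
0.5 toolx -4.5 toolz 2.17
0.6 toolx -4.26 toolz 2.61
0.7 toolx -3.98 toolz 3.02
0.8 toolx -3.66 toolz 3.41
0.9 toolx -3.3 toolz 3.75
1.0 toolx -2.91 toolz 4.07
1.1 toolx -2.49 toolz 4.34
1.2 toolx -2.04 toolz 4.56
pos [0.6641 0.1152 0.1588] safe [0.0049 0.0126 0.1588] t 23.3 F [ -4.6 -10.6   5.6] g 0.168 58.8
 j [-0.08  0.06  2.06  0.56  0.29  0.87]
 shift mm (tool) [-2.3 -1.4  0.2] rot [ 0.1  -0.25  0.02]
```

The bolt is at its stop: the force rose to 10.6 N and motion ceased. Next I swing the handle along its arc.

```bash
python3 -m inch '[{"x":-2.5,"y":1,"z":-0.4,"ax":0,"ay":0,"az":0,"fingers":0},{"x":-4.9,"y":0,"z":-0.6,"ax":0,"ay":0,"az":0,"fingers":0},{"x":-5,"y":0,"z":-0.2,"ax":0,"ay":0,"az":0,"fingers":0},{"x":-5,"y":0,"z":0.3,"ax":0,"ay":0,"az":0,"fingers":0},{"x":-4.9,"y":0,"z":0.8,"ax":0,"ay":0,"az":0,"fingers":0},{"x":-4.8,"y":0,"z":1.3,"ax":0,"ay":0,"az":0,"fingers":0},{"x":-2.3,"y":0,"z":0.9,"ax":0,"ay":0,"az":0,"fingers":0},{"x":0,"y":0,"z":0,"ax":0,"ay":0,"az":0,"fingers":0}]'
python3 -c "
from to import *
ts([.0034,.012,.157],45)"
```

```text
time: 24.1
position: [0.6432, 0.1138, 0.1348]
tool_rot: [[0.7, 0.143, 0.7], [0.1, -0.99, 0.103], [0.707, -0.002, -0.707]]
wrist_force: [0.4, -0.7, 0.1]
gripper_width: -0.002
grip_force: 0.0
pos [0.6432 0.1138 0.1348] safe [-0.0159  0.0142  0.1348] t 24.1 F [ 0.4 -0.7  0.1] g -0.002 0.0
 j [-0.09  0.05  2.12  0.7   0.26  0.73]
 shift mm (tool) [29.3  2.2 -2. ] rot [-0.18  0.   -0.  ]
```

The fingers slipped off the knob; they are fully shut. I back out along the tool axis and look.

```bash
python3 -m inch '[{"x":0,"y":0,"z":-15,"ax":0,"ay":0,"az":0,"fingers":0},{"x":0,"y":0,"z":-25,"ax":0,"ay":0,"az":0,"fingers":0},{"x":0,"y":0,"z":-25,"ax":0,"ay":0,"az":0,"fingers":0},{"x":5,"y":0,"z":-10,"ax":0,"ay":0,"az":0,"fingers":0.4},{"x":5,"y":0,"z":0,"ax":0,"ay":0,"az":0,"fingers":0.4},{"x":0,"y":0,"z":0,"ax":0,"ay":0,"az":0,"fingers":0.4},{"x":0,"y":0,"z":0,"ax":0,"ay":0,"az":0,"fingers":0.4}]'
python3 -c "
from to import *
ts([.0034,.012,.157],45)
s=snap('wrist','w6.png');w=(cloud(s)-S)@RS
g=s['image'].max(2);m=(g<45)&(abs(w[...,1]-.012)<.03)&(w[...,2]>.1)&(w[...,2]<.2)&(w[...,0]>-.03)&(w[...,0]<.03)
n,l,st,ct=cv2.connectedComponentsWithStats(m.astype(np.uint8))
c=-s['extrinsics'][:3,:3].T@s['extrinsics'][:3,3];c=(c-S)@RS
for i in range(1,n):
  if st[i,4]>80:
    u,v=ct[i].astype(int);P=w[v,u];d=P-c;d/=np.linalg.norm(d);k=P+.009*d;r=k-[.0205,0,.126];print(st[i],ct[i],'knob',k.round(4),'th',np.arctan2(-(r[0]+r[2]),-r[0]+r[2]),'rad',np.hypot(r[0],r[2]))
"
```

```text
time: 24.8
position: [0.5982, 0.1072, 0.1943]
tool_rot: [[0.7, 0.143, 0.699], [0.1, -0.99, 0.103], [0.707, -0.002, -0.708]]
wrist_force: [0.9, 0.6, -0.7]
gripper_width: 0.399
grip_force: 0.0
pos [0.5982 0.1072 0.1943] safe [-0.0614  0.014   0.1943] t 24.8 F [ 0.9  0.6 -0.7] g 0.399 0.0
 j [-0.12 -0.2   2.21  0.49  0.4   0.93]
 shift mm (tool) [19.5  2.3 72.2] rot [-0.18  0.04  0.02]
[305 226  30  30 674] [319.55934718 241.08160237] knob [-0.0119  0.0114  0.1613] th -0.042694827793305544 rad 0.04786265355601415
```

View pics/w6.png

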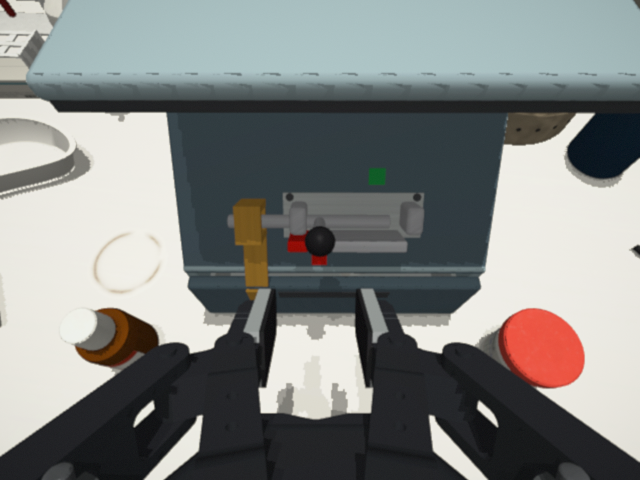

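The bolt runs through the keeper, with the knob home at (320,241) and y = 0.0115. The handle is still near 0. I regrip deeper, with the pads centred on the ball.

```bash
python3 -m inch '[{"x":6,"y":1.5,"z":5,"ax":0,"ay":0,"az":0,"fingers":0.4},{"x":5,"y":1,"z":13,"ax":0,"ay":0,"az":0,"fingers":0.4},{"x":0,"y":0,"z":15,"ax":0,"ay":0,"az":0,"fingers":0.4},{"x":0,"y":0,"z":15,"ax":0,"ay":0,"az":0,"fingers":0.4},{"x":0,"y":0,"z":14,"ax":0,"ay":0,"az":0,"fingers":0.4},{"x":0,"y":0,"z":10,"ax":0,"ay":0,"az":0,"fingers":0.4},{"x":0,"y":0,"z":0,"ax":0,"ay":0,"az":0,"fingers":0.4},{"x":0,"y":0,"z":0,"ax":0,"ay":0,"az":0,"fingers":0.4}]'
python3 -c "
from to import *
ts([-.001,.0115,.150],45)"
```

```text
time: 25.65
position: [0.6569, 0.1129, 0.1518]
tool_rot: [[0.7, 0.143, 0.7], [0.1, -0.99, 0.102], [0.707, -0.002, -0.707]]
wrist_force: [-0.5, -0.2, 0.4]
gripper_width: 0.402
grip_force: 0.0
pos [0.6569 0.1129 0.1518] safe [-0.0025  0.0114  0.1518] t 25.65 F [-0.5 -0.2  0.4] g 0.402 0.0
 j [-0.09  0.05  2.08  0.61  0.29  0.82]
 shift mm (tool) [-0.2 -0.1  2.3] rot [-0.14 -0.01  0.01]
```

```bash
python3 -m inch '[{"x":0,"y":0,"z":2.3,"ax":0,"ay":0,"az":0,"fingers":0.3},{"x":0,"y":0,"z":0,"ax":0,"ay":0,"az":0,"fingers":0.26},{"x":0,"y":0,"z":0,"ax":0,"ay":0,"az":0,"fingers":0},{"x":0,"y":0,"z":0,"ax":0,"ay":0,"az":0,"fingers":0},{"x":0,"y":0,"z":0,"ax":0,"ay":0,"az":0,"fingers":0},{"x":0,"y":0,"z":0,"ax":0,"ay":0,"az":0,"fingers":0}]'
```

```text
time: 26.25
position: [0.6585, 0.1133, 0.1512]
tool_rot: [[0.699, 0.143, 0.701], [0.1, -0.99, 0.102], [0.708, -0.001, -0.706]]
wrist_force: [-5.4, 0.4, 4.6]
gripper_width: 0.169
grip_force: 58.4
```

```bash
python3 -m inch '[{"x":-2.5,"y":0,"z":0,"ax":0,"ay":0,"az":0,"fingers":0},{"x":-2.5,"y":0,"z":0,"ax":0,"ay":0,"az":0,"fingers":0},{"x":-2.5,"y":0,"z":0.1,"ax":0,"ay":0,"az":0,"fingers":0}]';python3 -m inch '[{"x":-2.5,"y":0,"z":0.3,"ax":0,"ay":0,"az":0,"fingers":0},{"x":-2.5,"y":0,"z":0.5,"ax":0,"ay":0,"az":0,"fingers":0},{"x":0,"y":0,"z":0,"ax":0,"ay":0,"az":0,"fingers":0}]'
```

```text
time: 26.55
position: [0.6542, 0.1124, 0.1465]
tool_rot: [[0.697, 0.142, 0.702], [0.1, -0.99, 0.102], [0.71, -0.001, -0.704]]
wrist_force: [3.7, 2.3, 3.0]
gripper_width: 0.166
grip_force: 58.4
time: 26.85
position: [0.65, 0.1118, 0.1408]
tool_rot: [[0.7, 0.143, 0.7], [0.101, -0.99, 0.102], [0.707, -0.001, -0.707]]
wrist_force: [-9.5, -1.2, 7.7]
gripper_width: 0.137
grip_force: 117.5
```

```bash
python3 -m inch '[{"x":0,"y":0,"z":0,"ax":0,"ay":0,"az":0,"fingers":0.4},{"x":0,"y":0,"z":0,"ax":0,"ay":0,"az":0,"fingers":0.4},{"x":0,"y":0,"z":-15,"ax":0,"ay":0,"az":0,"fingers":0.4},{"x":0,"y":0,"z":-20,"ax":0,"ay":0,"az":0,"fingers":0.4},{"x":0,"y":0,"z":-20,"ax":0,"ay":0,"az":0,"fingers":0.2},{"x":0,"y":0,"z":0,"ax":0,"ay":0,"az":0,"fingers":0},{"x":0,"y":0,"z":0,"ax":0,"ay":0,"az":0,"fingers":0}]'
cat > k.py <<'E'
from to import *
s=snap('wrist');w=(cloud(s)-S)@RS
g=s['image'].max(2);m=(g<45)&(abs(w[...,1]-.012)<.03)&(w[...,2]>.09)&(w[...,2]<.2)&(w[...,0]>-.05)&(w[...,0]<.03)
n,l,st,ct=cv2.connectedComponentsWithStats(m.astype(np.uint8))
c=-s['extrinsics'][:3,:3].T@s['extrinsics'][:3,3];c=(c-S)@RS
for i in range(1,n):
  if st[i,4]>80:
    u,v=ct[i].astype(int);P=w[v,u];d=P-c;d/=np.linalg.norm(d);k=P+.009*d;r=k-[.0205,0,.126];th=np.arctan2(-(r[0]+r[2]),-r[0]+r[2]);print(st[i],ct[i],'knob',k.round(4),'th',th,'rad',np.hypot(r[0],r[2]))
    t=np.radians(45);Z=np.array([.7071,0,-.7071]);X=np.array([.7071,0,.7071]);ts(k+.022*X+.012*Z,45)
E
python3 k.py
```

```text
time: 27.55
position: [0.6118, 0.1062, 0.1796]
tool_rot: [[0.699, 0.143, 0.7], [0.1, -0.99, 0.102], [0.708, -0.001, -0.706]]
wrist_force: [0.0, -0.4, 0.4]
gripper_width: -0.001
grip_force: 0.0
[300 250  34  32 824] [316.38349515 265.37257282] knob [-0.0175  0.0102  0.1547] th 0.13852077431532855 rad 0.04759638665399053
pos [0.6117 0.1063 0.1792] safe [-0.0482  0.0112  0.1792] t 27.6 F [ 0.2 -0.9 -0.1] g 0.001 0.0
 j [-0.11 -0.13  2.19  0.54  0.36  0.88]
 shift mm (tool) [26.4  1.1 51. ] rot [-0.14 -0.    0.  ]
```

```bash
python3 -m inch '[{"x":8,"y":0,"z":0,"ax":0,"ay":0,"az":0,"fingers":0},{"x":10,"y":0,"z":0,"ax":0,"ay":0,"az":0,"fingers":0},{"x":8,"y":0,"z":0,"ax":0,"ay":0,"az":0,"fingers":0},{"x":0,"y":0,"z":10,"ax":0,"ay":0,"az":0,"fingers":0},{"x":0,"y":0,"z":14,"ax":0,"ay":0,"az":0,"fingers":0},{"x":0,"y":0,"z":14,"ax":0,"ay":0,"az":0,"fingers":0},{"x":0,"y":0,"z":12,"ax":0,"ay":0,"az":0,"fingers":0},{"x":0,"y":0,"z":0,"ax":0,"ay":0,"az":0,"fingers":0},{"x":0,"y":0,"z":0,"ax":0,"ay":0,"az":0,"fingers":0}]'
python3 -c "
from to import *
ts([.0066,.0115,.1618],45)"
```

```text
time: 28.5
position: [0.6654, 0.1142, 0.1634]
tool_rot: [[0.699, 0.143, 0.7], [0.1, -0.99, 0.102], [0.708, -0.001, -0.706]]
wrist_force: [0.2, -0.4, 0.6]
gripper_width: 0.001
grip_force: 0.0
pos [0.6654 0.1142 0.1634] safe [0.0061 0.0115 0.1634] t 28.5 F [ 0.2 -0.4  0.6] g 0.001 0.0
 j [-0.08  0.05  2.05  0.55  0.31  0.88]
 shift mm (tool) [-0.8 -0.   1.5] rot [-0.14 -0.06  0.03]
```

```bash
python3 -m inch '[{"x":-3,"y":0,"z":0,"ax":0,"ay":0,"az":0,"fingers":0},{"x":-3,"y":0,"z":0,"ax":0,"ay":0,"az":0,"fingers":0},{"x":-4,"y":0,"z":0.5,"ax":0,"ay":0,"az":0,"fingers":0},{"x":-4,"y":0,"z":1,"ax":0,"ay":0,"az":0,"fingers":0},{"x":-4,"y":0,"z":1.5,"ax":0,"ay":0,"az":0,"fingers":0},{"x":-4,"y":0,"z":2,"ax":0,"ay":0,"az":0,"fingers":0},{"x":-4,"y":0,"z":2,"ax":0,"ay":0,"az":0,"fingers":0},{"x":-3,"y":0,"z":2,"ax":0,"ay":0,"az":0,"fingers":0},{"x":0,"y":0,"z":0,"ax":0,"ay":0,"az":0,"fingers":0}]'
python3 k.py
```

```text
time: 29.4
position: [0.6507, 0.1121, 0.1355]
tool_rot: [[0.7, 0.143, 0.7], [0.1, -0.99, 0.102], [0.707, -0.002, -0.707]]
wrist_force: [-0.8, 0.7, 0.6]
gripper_width: -0.001
grip_force: 0.0
[  189   289   239   116 12776] [310.14456794 365.68276456] knob [-0.0376  0.0126  0.161 ] th 0.2429160583444694 rad 0.06781469921001033
pos [0.6508 0.1122 0.1357] safe [-0.0087  0.0115  0.1357] t 29.45 F [-0.3  0.5 -0.1] g 0.002 0.0
 j [-0.09  0.07  2.1   0.69  0.26  0.73]
 shift mm (tool) [ 19.4  -1.1 -26.3] rot [-0.15 -0.01  0.01]
[282 300  16  11 141] [289.70212766 305.29787234] knob [-0.0099  0.022   0.1401] th 0.3514107247480097 rad 0.03348672845539313
pos [0.6508 0.1122 0.1357] safe [-0.0087  0.0115  0.1357] t 29.45 F [-0.3  0.5 -0.1] g 0.002 0.0
 j [-0.09  0.07  2.1   0.69  0.26  0.73]
 shift mm (tool) [ 24.2 -10.5   8.1] rot [-0.15 -0.01  0.01]
[334 300  16  11 139] [340.88489209 305.28776978] knob [-0.0096  0.0003  0.1392] th 0.37268992116593963 rad 0.03285108912661271
pos [0.6508 0.1122 0.1357] safe [-0.0087  0.0115  0.1357] t 29.45 F [-0.3  0.5 -0.1] g 0.002 0.0
 j [-0.09  0.07  2.1   0.69  0.26  0.73]
 shift mm (tool) [23.8 11.2  8.9] rot [-0.15 -0.01  0.01]
```

```bash
python3 -m inch '[{"x":1,"y":0,"z":-15,"ax":0,"ay":0,"az":0,"fingers":0},{"x":0,"y":0,"z":-20,"ax":0,"ay":0,"az":0,"fingers":0},{"x":0,"y":0,"z":-20,"ax":0,"ay":0,"az":0,"fingers":0},{"x":0,"y":0,"z":-15,"ax":0,"ay":0,"az":0,"fingers":0},{"x":0,"y":0,"z":-10,"ax":0,"ay":0,"az":0,"fingers":0},{"x":0,"y":0,"z":0,"ax":0,"ay":0,"az":0,"fingers":0}]'
python3 k.py; python3 -c "
from h import *
cv2.imwrite('pics/w7.png',np.load('/tmp/wrist.npz')['image'][:,:,::-1])"
```

```text
time: 30.05
position: [0.5958, 0.104, 0.1949]
tool_rot: [[0.698, 0.143, 0.702], [0.1, -0.99, 0.102], [0.709, -0.001, -0.705]]
wrist_force: [0.7, 1.2, -0.0]
gripper_width: 0.0
grip_force: 0.0
[303 272  27  16 326] [316.3006135  280.22699387] knob [-0.0248  0.0102  0.1268] th 0.7666928192603077 rad 0.04532290026809205
pos [0.5959 0.104  0.1941] safe [-0.0642  0.0112  0.1941] t 30.1 F [ 0.  -0.2 -0.8] g -0.001 0.0
 j [-0.12 -0.21  2.22  0.5   0.4   0.91]
 shift mm (tool) [ 2.   1.1 87.4] rot [-0.12 -0.14  0.04]
```

View pics/w7.png

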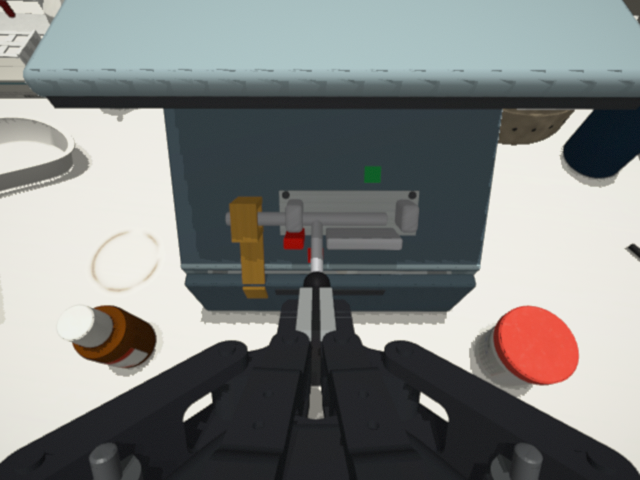

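The handle is in the notch with the knob at (316,280), at about 0.75 rad. Next I press on the knob from its outer side along the tool axis.

```bash
python3 -m inch '[{"x":-10,"y":0,"z":0,"ax":0,"ay":0,"az":0,"fingers":0},{"x":-14,"y":0,"z":8,"ax":0,"ay":0,"az":0,"fingers":0},{"x":0,"y":0,"z":14,"ax":0,"ay":0,"az":0,"fingers":0},{"x":0,"y":0,"z":15,"ax":0,"ay":0,"az":0,"fingers":0},{"x":0,"y":0,"z":14,"ax":0,"ay":0,"az":0,"fingers":0},{"x":0,"y":0,"z":8,"ax":0,"ay":0,"az":0,"fingers":0},{"x":0,"y":0,"z":0,"ax":0,"ay":0,"az":0,"fingers":0}]'
python3 -m inch '[{"x":-1,"y":0,"z":3,"ax":0,"ay":0,"az":0,"fingers":0},{"x":-1,"y":0,"z":3,"ax":0,"ay":0,"az":0,"fingers":0},{"x":-1,"y":0,"z":3,"ax":0,"ay":0,"az":0,"fingers":0},{"x":-1,"y":0,"z":3,"ax":0,"ay":0,"az":0,"fingers":0},{"x":-1,"y":0,"z":3,"ax":0,"ay":0,"az":0,"fingers":0},{"x":0,"y":0,"z":0,"ax":0,"ay":0,"az":0,"fingers":0}]'
python3 -c "
from to import *
ts([-.025-.0072+.002,.0115,.106+.0072+.002],45)"
```

```text
time: 30.8
position: [0.6196, 0.1078, 0.1327]
tool_rot: [[0.702, 0.143, 0.698], [0.1, -0.99, 0.102], [0.706, -0.002, -0.709]]
wrist_force: [-0.6, 0.3, -0.3]
gripper_width: 0.001
grip_force: 0.0
time: 31.4
position: [0.627, 0.1088, 0.1201]
tool_rot: [[0.7, 0.143, 0.7], [0.1, -0.99, 0.102], [0.707, -0.002, -0.707]]
wrist_force: [0.4, 0.4, -0.3]
gripper_width: -0.006
grip_force: 0.0
pos [0.627  0.1088 0.1201] safe [-0.0327  0.0115  0.1201] t 31.4 F [ 0.4  0.4 -0.3] g -0.006 0.0
 j [-0.1   0.04  2.17  0.83  0.24  0.58]
 shift mm (tool) [-1.7  0.   5.3] rot [-0.14 -0.02  0.01]
```

```bash
python3 -m inch '[{"x":-0.5,"y":0,"z":2,"ax":0,"ay":0,"az":0,"fingers":0},{"x":-0.5,"y":0,"z":2,"ax":0,"ay":0,"az":0,"fingers":0},{"x":0,"y":0,"z":1.5,"ax":0,"ay":0,"az":0,"fingers":0},{"x":0,"y":0,"z":0,"ax":0,"ay":0,"az":0,"fingers":0}]'; python3 -m inch '[{"x":0,"y":0,"z":1.5,"ax":0,"ay":0,"az":0,"fingers":0},{"x":0,"y":0,"z":1,"ax":0,"ay":0,"az":0,"fingers":0},{"x":0,"y":0,"z":0,"ax":0,"ay":0,"az":0,"fingers":0}]'
python3 -c "
from to import *
ts([-.025-.0072+.002,.0115,.106+.0072+.002],45)"
```

```text
time: 31.8
position: [0.6307, 0.1091, 0.1162]
tool_rot: [[0.699, 0.143, 0.701], [0.1, -0.99, 0.102], [0.708, -0.001, -0.706]]
wrist_force: [-0.5, 0.1, -0.6]
gripper_width: 0.003
grip_force: 0.1
time: 32.1
position: [0.6324, 0.1094, 0.1144]
tool_rot: [[0.699, 0.143, 0.701], [0.1, -0.99, 0.102], [0.708, -0.001, -0.706]]
wrist_force: [-0.5, -0.1, -0.5]
gripper_width: 0.001
grip_force: 0.1
pos [0.6324 0.1094 0.1144] safe [-0.0273  0.0114  0.1144] t 32.1 F [-0.5 -0.1 -0.5] g 0.001 0.1
 j [-0.1   0.06  2.16  0.87  0.23  0.54]
 shift mm (tool) [-1.4 -0.1 -2.6] rot [-0.13 -0.07  0.02]
```

```bash
python3 -m inch '[{"x":0,"y":0,"z":1.5,"ax":0,"ay":0,"az":0,"fingers":0},{"x":0,"y":0,"z":1.5,"ax":0,"ay":0,"az":0,"fingers":0},{"x":0,"y":0,"z":0,"ax":0,"ay":0,"az":0,"fingers":0}]'; python3 -m inch '[{"x":-0.5,"y":0,"z":1.5,"ax":0,"ay":0,"az":0,"fingers":0},{"x":0,"y":0,"z":1,"ax":0,"ay":0,"az":0,"fingers":0},{"x":0,"y":0,"z":0,"ax":0,"ay":0,"az":0,"fingers":0}]'
```

```text
time: 32.4
position: [0.6338, 0.1097, 0.1123]
tool_rot: [[0.699, 0.143, 0.7], [0.1, -0.99, 0.102], [0.708, -0.001, -0.706]]
wrist_force: [-19.7, -4.4, 14.5]
gripper_width: 0.0
grip_force: 11.9
time: 32.7
position: [0.6347, 0.1099, 0.1106]
tool_rot: [[0.699, 0.143, 0.701], [0.101, -0.99, 0.102], [0.708, -0.001, -0.706]]
wrist_force: [-37.4, -8.7, 28.4]
gripper_width: 0.0
grip_force: 23.4
```

A firm stop at about 47 N. I back out and check.

```bash
python3 -m inch '[{"x":0,"y":0,"z":-5,"ax":0,"ay":0,"az":0,"fingers":0},{"x":0,"y":0,"z":-15,"ax":0,"ay":0,"az":0,"fingers":0},{"x":0,"y":0,"z":-25,"ax":0,"ay":0,"az":0,"fingers":0},{"x":0,"y":0,"z":-30,"ax":0,"ay":0,"az":0,"fingers":0},{"x":20,"y":0,"z":-25,"ax":0,"ay":0,"az":0,"fingers":0},{"x":25,"y":0,"z":-20,"ax":0,"ay":0,"az":0,"fingers":0},{"x":15,"y":0,"z":-10,"ax":0,"ay":0,"az":0,"fingers":0},{"x":0,"y":0,"z":0,"ax":0,"ay":0,"az":0,"fingers":0},{"x":0,"y":0,"z":0,"ax":0,"ay":0,"az":0,"fingers":0}]'
python3 k.py; python3 -c "
from to import *
cv2.imwrite('pics/w8.png',np.load('/tmp/wrist.npz')['image'][:,:,::-1])
t=snap('top');w=(cloud(t)-S)@RS;m=(w[...,2]>.06)&(w[...,2]<.078)&(abs(w[...,1])<.1)&(w[...,0]<.0)&(w[...,0]>-.1);print(m.sum(),np.median(w[m],0))"
```

```text
time: 33.6
position: [0.5864, 0.1027, 0.2439]
tool_rot: [[0.699, 0.143, 0.7], [0.1, -0.99, 0.102], [0.708, -0.001, -0.707]]
wrist_force: [-0.4, 0.4, -0.5]
gripper_width: 0.002
grip_force: 0.0
290 [-0.00878831 -0.01132135  0.0739447 ]
```

View pics/w8.png

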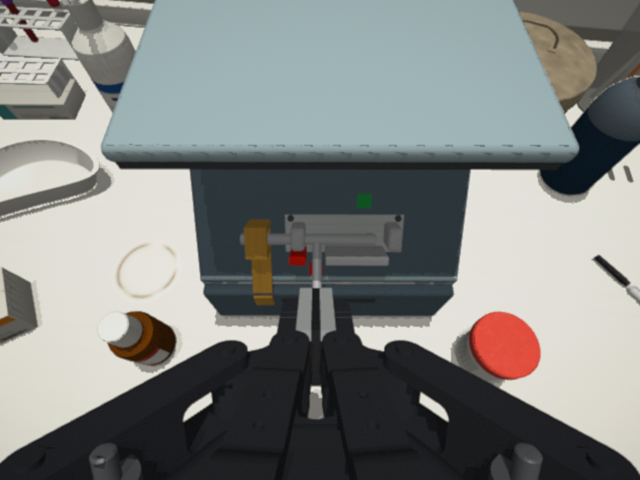

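The fingers hide the knob at (316,290), so I sidestep and measure it without them in the way.

```bash
python3 -m inch '[{"x":0,"y":15,"z":0,"ax":0,"ay":0,"az":0,"fingers":0},{"x":0,"y":25,"z":0,"ax":0,"ay":0,"az":0,"fingers":0},{"x":0,"y":25,"z":0,"ax":0,"ay":0,"az":0,"fingers":0},{"x":0,"y":15,"z":-10,"ax":0,"ay":0,"az":0,"fingers":0},{"x":0,"y":0,"z":0,"ax":0,"ay":0,"az":0,"fingers":0},{"x":0,"y":0,"z":0,"ax":0,"ay":0,"az":0,"fingers":0}]'
python3 k.py
```

```text
time: 34.3
position: [0.5905, 0.0226, 0.2499]
tool_rot: [[0.701, 0.142, 0.699], [0.099, -0.99, 0.102], [0.707, -0.003, -0.708]]
wrist_force: [0.0, -0.6, -0.6]
gripper_width: 0.0
grip_force: 0.0
[214 284  21  19 327] [224.11926606 292.69724771] knob [-0.0225  0.0103  0.1054] th 1.2320445383979377 rad 0.047660441626258127
pos [0.5905 0.0231 0.2499] safe [-0.0809 -0.0682  0.2499] t 34.35 F [ 0.4 -0.1 -0.4] g 0.004 0.0
 j [-0.35 -0.33  2.2   0.59  0.64  0.72]
 shift mm (tool) [-38.7 -78.  155.8] rot [-0.19  0.04 -0.01]
```

The handle reads about 1.2 rad and the knob y is 0.010, so the bolt is home. The drawer is shut and the robot is clear of everything. I hand in.

```bash
python3 -c "
from rig import job
print(job.sign_off())"
```

```text
the job is handed in; nothing more can be done
None
```

The job is handed in, but the sign-off returned no verdict: the drawer is shut on the vial (seen standing before I shut it, not visible since), the bolt is home through the keeper, the handle measures about 1.2 rad down in the red notch, and I saw no bystander moved.

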